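Load a tray of glaze test tiles into the dust box

TASK

Pick up the wooden push stick and, using only the stick on the tray, gently push the tray of glaze test tiles through the sprung flap of the dust box until it is fully home and the catch has clicked up behind it. Never ram it. Then draw the stick out so that the flap closes, and lay the stick down flat; leave the jar, bowl and plaster slab alone.

Things in the scene. Friction and masses are not known exactly. Their poses are not given: they have to be found in the camera images.
- box: Dust box, fixed: low plywood tunnel, clear roof, loading apron before its mouth. Origin: underside of the floor, in the mouth plane, on the centre line; +x points level into the box (push direction), z up. Floor top at z = 5 mm, from x = -170 (apron edge) to +260 mm (back wall). Inside width 110 mm, walls 6 mm, roof top z = 76 mm. Rails along both sides of the apron, top z = 17 mm.
- box_mouth (a point): Centre of the box's clear mouth on its floor (box x = 0, z = 5 mm). The mouth is 110 mm wide and 51 mm high. The tray's rear face ends 48 to 93 mm inside it: the catch and, beyond it, a sprung rubber buffer plate are set at a depth that differs from box to box and must be found by feel.
- box_end (a point): Middle of the inside of the back wall, on the floor (box x = 254 mm, z = 5 mm). What a push feels like: the tray sliding under the flap and over the catch takes 1 to 5 N; at the end of travel the buffer makes it climb by 2.2 N per mm (14 mm at most). The catch clicks up with the buffer pressed in about 2 mm (4 N). 12 N is enough in every case; above 22 N between stick and tray is ramming.
- flap (a joint): Grey plastic spring flap hanging in the mouth, hinged at its top edge (box x = 4 mm, z = 56 mm), 47 mm tall, 106 mm wide, 4 mm thick. 0 = hanging shut, grows as it swings into the box (1.45 rad at most). A weak spring shuts it (0.03 N m/rad).
- catch (a joint): Two steel teeth in the box floor on one spring, 12 mm wide, ramped, 38 mm left and right of the centre line. 0 = up (6 mm above the floor), 0.006 = pressed flush, as while the tray lies on it (m). It rises by itself once the tray's rear face has passed and keeps the tray from coming back; the buffer holds the tray against it.
- tray: Open aluminium tray with six flat test tiles in it, 110 mm long (x), 105 mm wide (y), 25 mm tall, about 0.5 kg. Origin: centre of its underside; its x axis points towards the box. It stands on the apron between the rails, outside the flap. Do not touch it with the fingers.
- stick: Wooden push stick lying on the bench, 260 mm long along x, bar 24 mm wide, 25 mm tall; its head, a block 36 mm wide, 12 mm long, 25 mm tall, is at the +x end (face at x = +130 mm). Origin: centre of its underside. 0.12 kg. Hold its rear part (x about -70 mm), firmly, push level with the head just above the floor; it fits in under the flap.
- jar: Glaze jar, 60 mm across, 85 mm tall; bystander. Origin: centre of its underside.
- bowl: Terracotta bowl, 110 mm across, 50 mm tall; bystander. Origin: centre of its underside.
- bat: Square plaster slab, 100 x 100 x 18 mm; bystander. Origin: centre of its underside.

How it is judged (in metres and radians):
On the way, in this order (a step that is already met when the one before it is completed fails the run):
1. the stick pushes the tray into the flap, which swings open (contact force between stick and tray above 0.3 N and value of joint flap above 0.3 rad), for 0.1 s.
2. the tray is home: past the flap, with the catch up behind it (x of tray in the frame of box above 0.1 m and value of joint catch below 0.0015 m), for 0.2 s.
At the end, for the whole second after the job is handed in: Tray flat in the box, origin over 100 mm beyond the mouth, the catch up behind it (below 1.5 mm); flap shut (below 0.08 rad); stick lying flat (0.1 rad), still, underside under 12 mm above the bench (bench or apron) (all of step 2 and value of joint flap below 0.08 rad and angle between tray's own z axis and vertical below 0.06 rad and angle between stick's own z axis and vertical below 0.1 rad and height (world z) of stick below 0.012 m and linear speed of each of stick, tray below 0.02 m/s); the robot touches nothing.
It fails at once if the stick rams the tray: more than 22 N between them (contact force between stick and tray above 22 N).
It fails at once if the robot itself touches the tray (contact force between any of the fingers, the arm and tray above 0.5 N).
It fails at once if the jar, bowl or slab is moved more than 20 mm (distance of any of jar, bowl, bat from where it was at the start of the episode above 0.02 m).
It also fails if it takes over 72 s, if anything falls off the work surface, if the arm or the gripper's body presses on something with over 40 N, if the wrist force passes 120 N, or if a joint passes its speed limit or range.

ROBOT

A 6-joint arm with a two-finger parallel gripper is mounted at the origin on the work surface. World frame = base frame: x ahead of the robot, y to its left, z up, the work surface at z = 0. Lengths are in m, angles in degrees, forces in N, time in s.
With the tool pointing down it reaches from about 0.3 to 0.75 m from the base axis. Payload 8.5 kg.
Tool frame: the origin (TCP) lies midway between the tips of the shut fingers; the grasp point (between the pads) lies 19 mm behind it; y points along the fingers, z is the direction in which the jaws open and shut, and the axes are right-handed (so a half turn about y gives the same grasp; the last joint's range is limited). The gripper opens to 85 mm and grips with 20 to 120 N. Pads are 22 mm wide; open, the fingers measure 114 mm over their backs; the gripper's body (76 mm by 85 mm) begins 54 mm behind the grasp point. The pads swing forward as they close: fully open they stand 13 mm farther back than shut.
Start: joints at [63.409, 21.807, 74.336, -0, 83.858, -12.336], TCP at [0.135, 0.533, 0.231] pointing down, gripper open.
Joint ranges: [-178.18, 178.18], [-50.72, 133.34], [12.68, 142.11], [-81.47, 261.47], [9.98, 163.14], [-165.26, 165.26]. Speed limits (degrees/s): [136.94, 136.94, 180, 180, 180, 180].

INTERFACE

Orientations are given as a 3x3 rotation matrix whose columns are the frame's x, y, z axes.
In Python, from rig import status, imaging, job gives the robot as it stands. The module is installed in compiled form; this text tells all that it offers.
- The arm moves only by the tool jog_arm, never from a script. Its argument "rows" is a list of rows, each an object of numbers: "hand": the opening, from 0 (shut) to 1 (fully open); "dx", "dy", "dz": the shift along the tool's x, y, z in cm; "ax", "ay", "az": the turn, a rotation vector about the tool's x, y, z in degrees. In form: [{"hand": .., "dx": .., "dy": .., "dz": .., "ax": .., "ay": .., "az": ..}, ...]. A call has exactly 5 rows; each row shifts and turns the commanded pose from where the row before left it, along the tool's axes as they then stand; what a row does not reach is not made up. A row lasts 1/12 s, in which the tool goes at most 41.7 mm and 7.16 degrees, less where a joint would pass 70% of its speed; a pose out of reach is approached as far as the arm can. A call is refused whole if a number of a shift passes 4.17 or a number of a turn 7.16, either way. A call with a gripper value outside its range is refused whole. The fingers move at their own pace and stop on an object; "newtons" is the grip in N (left out, the last holds). Time passes only in rows, so rows that do not move let the fingers close, or fill a call up. It gives the time, the measured TCP pose, the force and the opening at its end, in the units of the state.
- status.observe(): the state, without advancing time (a new reading comes with each control period).
- imaging.get_image(name): name is "scene" or "top"; returns the picture (420x560x3 uint8, red, green, blue); there is no depth.
- imaging.camera_model(name): a dict with "K" (3x3 intrinsics, pixels), "position" and "rotation" of the camera in the world. Camera axes: x right, y down, z forward; pixel columns grow to the right and rows downward; lengths in m; the calibration is good to about 2 mm. A picture is of the moment at which its call begins. camera_model takes no time and is no camera call.
- job.close_job(): hands the job in, once; it reports no verdict.
The state is a dict: "time_s": time; "q": joint angles; "qvel": joint speeds; "joint_efforts": joint torques, N m; "position": TCP position; "tool_rot": TCP orientation; "ft_force": force on the tool from outside, world axes, zero at the start; "wrist_torque": the same for the moment, N m; "grip_width": finger opening in m.
Only numpy, scipy, OpenCV 4.12 (cv2) and the standard library are available. Lean on these libraries where they do the work, as an engineer would, in place of code of your own. Each camera call takes 0.05 s, during which the arm holds its last target.

## Working session

There is one attempt and no reset: what is moved stays moved. The work goes in short steps, Python scripts to look and compute and a tool call to move; the robot and the scene stay as the last step left them, time stands still between calls to the robot, and variables do not carry over. Pictures are saved under pics/ and viewed, and the job is handed in when it is done.

Besides the shell and the picture viewer there is one more tool, called after "Call:" as a command line: name --argument value ..., lists and objects as JSON in quotes. jog_arm: Moves the arm, as the interface text tells. Its arguments: {"type":"object","properties":{"rows":{"type":"array"},"newtons":{"type":"number"}},"required":["rows"]}

```bash
mkdir -p pics; python3 - <<'E'
from rig import status, imaging
import cv2,numpy as np
s=status.observe()
print({k:np.round(v,4).tolist() for k,v in s.items()})
for n in("scene","top"):
    im=imaging.get_image(n);cv2.imwrite(f"pics/{n}0.png",im[:,:,::-1])
    m=imaging.camera_model(n);print(n,{k:np.round(v,4).tolist() for k,v in m.items()})
E
```

```text
{'time_s': 0.0, 'q': [63.4072, 21.8407, 74.3859, -0.0013, 83.8582, -12.3347], 'qvel': [-0.0274, 0.0152, -0.0014, 0.0226, -0.088, -0.0362], 'joint_efforts': [0.0001, -44.8465, -23.1288, -0.0002, 0.0047, 0.0001], 'position': [0.1353, 0.5328, 0.2307], 'tool_rot': [[0.9692, -0.0006, 0.2463], [-0.2463, -0.0013, 0.9692], [-0.0003, -1.0, -0.0015]], 'ft_force': [-0.3545, 0.3795, 0.3699], 'wrist_torque': [-0.0391, 0.0043, 0.0413], 'grip_width': 0.0852}
scene {'K': [[418.8523, 0.0, 280.8305], [0.0, 418.8523, 218.2084], [0.0, 0.0, 1.0]], 'position': [1.0641, 0.3384, 0.8309], 'rotation': [[-0.5474, 0.6887, -0.4755], [0.8367, 0.4615, -0.2949], [0.0163, -0.5593, -0.8288]]}
top {'K': [[486.1423, 0.0, 285.3599], [0.0, 486.1423, 209.1616], [0.0, 0.0, 1.0]], 'position': [0.542, 0.0684, 1.1547], 'rotation': [[-0.0003, -0.996, 0.0893], [-0.9996, -0.0023, -0.0294], [0.0295, -0.0892, -0.9956]]}
```

View pics/scene0.png

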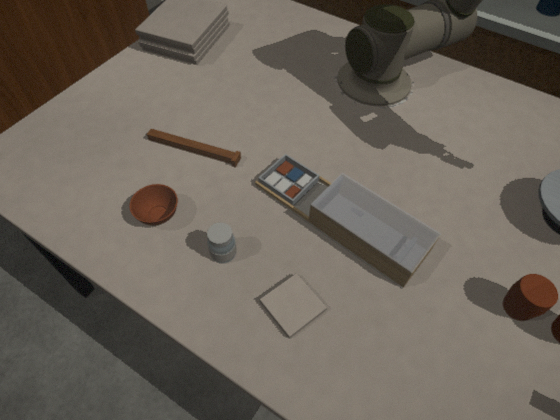

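View pics/top0.png

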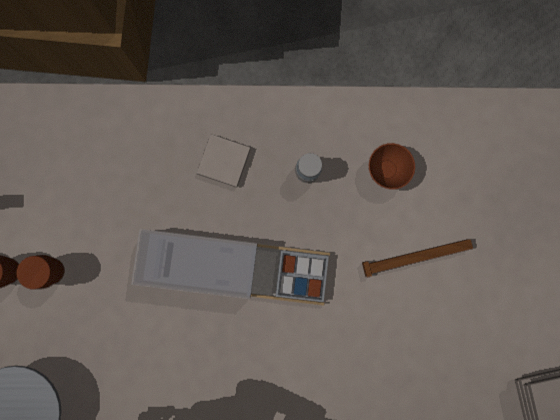

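```bash
python3 - <<'E'
import cv2
im=cv2.imread("pics/top0.png")
cv2.imwrite("pics/c1.png",cv2.resize(im[220:315,235:345],None,fx=6,fy=6,interpolation=cv2.INTER_CUBIC))
cv2.imwrite("pics/c2.png",cv2.resize(im[225:290,355:485],None,fx=6,fy=6,interpolation=cv2.INTER_CUBIC))
cv2.imwrite("pics/c3.png",cv2.resize(im[220:310,125:265],None,fx=5.5,fy=5.5,interpolation=cv2.INTER_CUBIC))
E
```

```text
(no output)
```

View pics/c1.png

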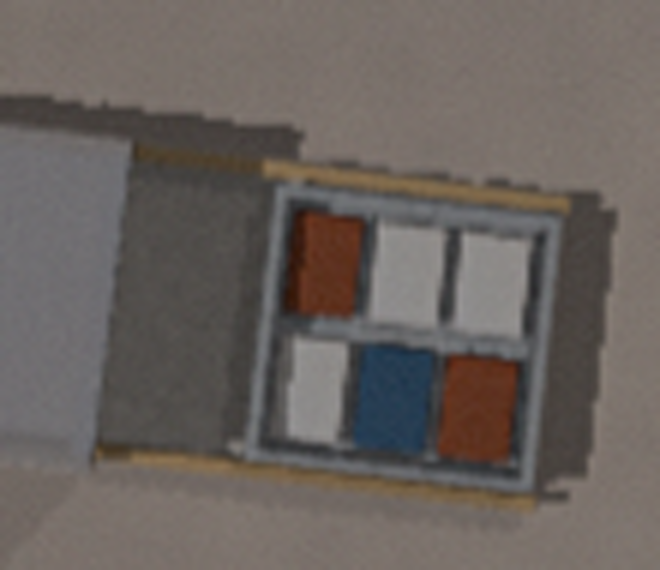

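View pics/c2.png

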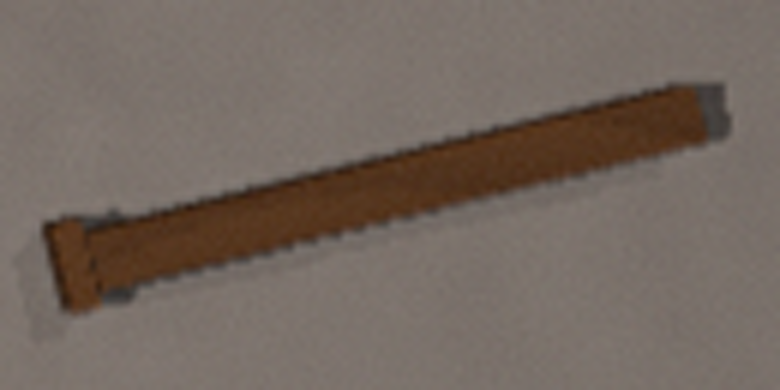

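View pics/c3.png

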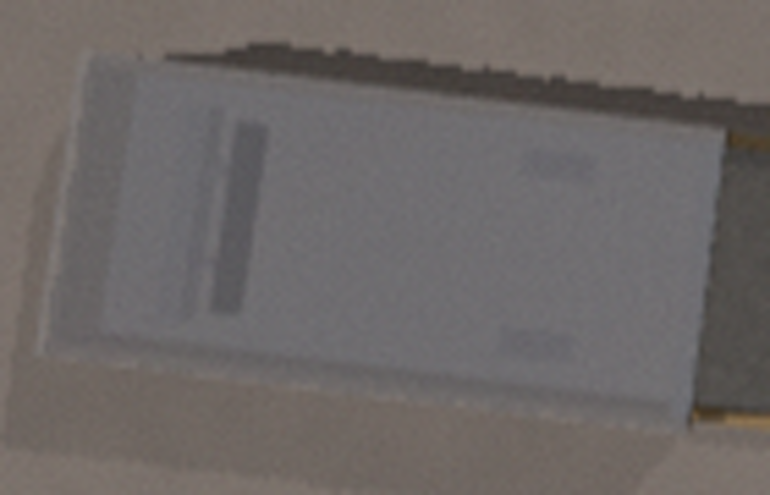

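```bash
cat > h.py <<'E'
import numpy as np, cv2
from rig import status, imaging
def cast(n,uv,z):
    m=imaging.camera_model(n);K,p,R=[np.array(m[k]) for k in("K","position","rotation")]
    uv=np.atleast_2d(uv);d=np.c_[uv,np.ones(len(uv))]@np.linalg.inv(K).T@R.T
    return p+d*((z-p[2])/d[:,2:])
def proj(n,X):
    m=imaging.camera_model(n);K,p,R=[np.array(m[k]) for k in("K","position","rotation")]
    c=(np.atleast_2d(X)-p)@R@K.T
    return c[:,:2]/c[:,2:]
def crop(pts,f,x0,y0): return (np.array(pts)+.5)/f-.5+[x0,y0]
def fit(loc,W):  # 2D rigid: W=R loc + t
    loc=np.array(loc,float);W=W[:,:2];a=loc-loc.mean(0);b=W-W.mean(0)
    th=np.arctan2((a[:,0]*b[:,1]-a[:,1]*b[:,0]).sum(),(a*b).sum())
    R=np.array([[np.cos(th),-np.sin(th)],[np.sin(th),np.cos(th)]]);t=W.mean(0)-R@loc.mean(0)
    return np.degrees(th),t,W-(loc@R.T+t)
E
python3 - <<'E'
from h import *
np.set_printoptions(precision=4,suppress=True)
r=cast("top",crop([(727,128),(688,428),(85,52),(38,355)],5.5,125,220),.076)
# world: robot left is +y ; box +x = towards image left (-y). box y+ (left of push dir)= world +x = image up?? push -y => left is +x => image up
print("box",*fit([(0,-.061),(0,.061),(.26,-.061),(.26,.061)],r[[1,0,3,2]]))
t=cast("top",crop([(283,183),(562,215),(528,490),(248,458)],6,235,220),.030)
print("tray",*fit([(.055,.0525),(-.055,.0525),(-.055,-.0525),(.055,-.0525)],t))
a=cast("top",crop([(570,205),(535,505)],6,235,220),.017);print("rails",a)
s=cast("top",crop([(45,225),(68,312),(697,85),(712,138)],6,355,225),.025)
print("stick",*fit([(.13,.018),(.13,-.018),(-.13,.012),(-.13,-.012)],s))
E
```

```text
box 83.54783768371433 [0.5045 0.1065] [[-0.1205  0.015 ]
 [ 0.1199 -0.0136]
 [-0.1203  0.0138]
 [ 0.1209 -0.0152]]
tray 94.8515124817009 [ 0.4897 -0.0035] [[ 0.1153 -0.0034]
 [ 0.0937 -0.0013]
 [-0.1154  0.0037]
 [-0.0937  0.001 ]]
rails [[ 0.5396 -0.0687  0.017 ]
 [ 0.4243 -0.0541  0.017 ]]
stick 103.328551844989 [ 0.5339 -0.2753] [[ 0.0339  0.0097]
 [-0.0346 -0.0071]
 [ 0.0224  0.0041]
 [-0.0217 -0.0067]]
```

```bash
python3 - <<'E'
from h import *
np.set_printoptions(precision=4,suppress=True)
r=cast("top",crop([(727,128),(688,428),(85,52),(38,355)],5.5,125,220),.076)
print("box",*fit([(0,-.061),(0,.061),(.26,-.061),(.26,.061)],r))
t=cast("top",crop([(283,183),(562,215),(528,490),(248,458)],6,235,220),.030)
print("tray",*fit([(.055,-.0525),(-.055,-.0525),(-.055,.0525),(.055,.0525)],t))
a=cast("top",crop([(570,205),(535,505)],6,235,220),.017);print("rails",a,a.mean(0))
s=cast("top",crop([(45,225),(68,312),(697,85),(712,138)],6,355,225),.025)
print("stick",*fit([(.13,-.018),(.13,.018),(-.13,-.012),(-.13,.012)],s))
E
```

```text
box 83.27774671603103 [0.5039 0.1066] [[-0.0007  0.0003]
 [ 0.0013  0.0009]
 [-0.0009 -0.0011]
 [ 0.0002 -0.0001]]
tray 83.02421502808558 [ 0.4897 -0.0035] [[-0.0004 -0.0013]
 [ 0.0006  0.0004]
 [ 0.0004  0.0016]
 [-0.0006 -0.0007]]
rails [[ 0.5396 -0.0687  0.017 ]
 [ 0.4243 -0.0541  0.017 ]] [ 0.482  -0.0614  0.017 ]
stick 103.34988384159652 [ 0.5339 -0.2753] [[-0.0011  0.0014]
 [ 0.0005  0.0013]
 [-0.001  -0.0015]
 [ 0.0016 -0.0012]]
```

```bash
cat >> h.py <<'E'
BX=np.array([0.5037,0.1066]);BY=83.2
from scipy.spatial.transform import Rotation as Rn
def bx(p):
    c,s=np.cos(np.radians(BY)),np.sin(np.radians(BY));d=np.array(p)[:2]-BX
    return np.array([c*d[0]+s*d[1],-s*d[0]+c*d[1]])
def wb(x,y=0):
    c,s=np.cos(np.radians(BY)),np.sin(np.radians(BY));return BX+[c*x-s*y,s*x+c*y]
def plan(target,zyaw,n,p=None,R=None):
    s=status.observe();p=np.array(s["position"]) if p is None else p;R=np.array(s["tool_rot"]) if R is None else R
    a=np.radians(zyaw);z=np.array([np.cos(a),np.sin(a),0]);y=np.array([0,0,-1.]);T=np.c_[np.cross(y,z),y,z]
    rv=Rn.from_matrix(R.T@T).as_rotvec();st=(np.array(target)-p)/n
    for i in range(n):
        Ri=R@Rn.from_rotvec(rv*i/n).as_matrix()
        print(np.round(Ri.T@st*100,2),np.round(np.degrees(rv/n),2))
def show(s=None):
    s=s or status.observe();R=np.array(s["tool_rot"])
    print("t",round(s["time_s"],2),"p",np.round(s["position"],4),"zyaw",round(np.degrees(np.arctan2(R[1,2],R[0,2])),2),"down",np.round(R[:,1],4),"F",np.round(s["ft_force"],2),"T",np.round(s["wrist_torque"],2),"w",round(s["grip_width"],4),"box",np.round(bx(s["position"]),4))
E
python3 -c "
from h import *
plan([.55,-.343,.12],13.35,30)"
```

```text
[ 2.06  0.37 -2.49] [0.   2.08 0.  ]
[ 2.15  0.37 -2.41] [0.   2.08 0.  ]
[ 2.23  0.37 -2.33] [0.   2.08 0.  ]
[ 2.32  0.37 -2.25] [0.   2.08 0.  ]
[ 2.4   0.37 -2.16] [0.   2.08 0.  ]
[ 2.47  0.37 -2.08] [0.   2.08 0.  ]
[ 2.55  0.37 -1.99] [0.   2.08 0.  ]
[ 2.62  0.37 -1.89] [0.   2.08 0.  ]
[ 2.69  0.37 -1.8 ] [0.   2.08 0.  ]
[ 2.75  0.37 -1.7 ] [0.   2.08 0.  ]
[ 2.81  0.37 -1.6 ] [0.   2.08 0.  ]
[ 2.86  0.37 -1.49] [0.   2.08 0.  ]
[ 2.92  0.37 -1.39] [0.   2.08 0.  ]
[ 2.97  0.37 -1.28] [0.   2.08 0.  ]
[ 3.01  0.37 -1.17] [0.   2.08 0.  ]
[ 3.05  0.37 -1.06] [0.   2.08 0.  ]
[ 3.09  0.37 -0.95] [0.   2.08 0.  ]
[ 3.12  0.37 -0.84] [0.   2.08 0.  ]
[ 3.15  0.37 -0.72] [0.   2.08 0.  ]
[ 3.17  0.37 -0.61] [0.   2.08 0.  ]
[ 3.19  0.37 -0.49] [0.   2.08 0.  ]
[ 3.21  0.37 -0.38] [0.   2.08 0.  ]
[ 3.22  0.37 -0.26] [0.   2.08 0.  ]
[ 3.23  0.37 -0.14] [0.   2.08 0.  ]
[ 3.23  0.37 -0.03] [0.   2.08 0.  ]
[3.23 0.37 0.09] [0.   2.08 0.  ]
[3.22 0.37 0.21] [0.   2.08 0.  ]
[3.21 0.37 0.32] [0.   2.08 0.  ]
[3.2  0.37 0.44] [0.   2.08 0.  ]
[3.18 0.37 0.56] [0.   2.08 0.  ]
```

Call:
jog_arm --rows '[{"hand": 1, "dx": 2.1, "dy": 0, "dz": -2.5, "ay": 2.08}, {"hand": 1, "dx": 2.15, "dy": 0, "dz": -2.4, "ay": 2.08}, {"hand": 1, "dx": 2.25, "dy": 0, "dz": -2.3, "ay": 2.08}, {"hand": 1, "dx": 2.3, "dy": 0, "dz": -2.25, "ay": 2.08}, {"hand": 1, "dx": 2.4, "dy": 0, "dz": -2.15, "ay": 2.08}]'

```text
invalid input at $.rows[0]: expected keys hand, dx, dy, dz, ax, ay, az
```

Call:
jog_arm --rows '[{"hand": 1, "dx": 2.5, "dy": 0, "dz": -2.1, "ay": 2.08}, {"hand": 1, "dx": 2.55, "dy": 0, "dz": -2.0, "ay": 2.08}, {"hand": 1, "dx": 2.6, "dy": 0, "dz": -1.9, "ay": 2.08}, {"hand": 1, "dx": 2.7, "dy": 0, "dz": -1.8, "ay": 2.08}, {"hand": 1, "dx": 2.75, "dy": 0, "dz": -1.7, "ay": 2.08}]'

```text
invalid input at $.rows[0]: expected keys hand, dx, dy, dz, ax, ay, az
```

Call:
jog_arm --rows '[{"hand": 1, "dx": 2.8, "dy": 0, "dz": -1.6, "ay": 2.08}, {"hand": 1, "dx": 2.85, "dy": 0, "dz": -1.5, "ay": 2.08}, {"hand": 1, "dx": 2.9, "dy": 0, "dz": -1.4, "ay": 2.08}, {"hand": 1, "dx": 2.95, "dy": 0, "dz": -1.3, "ay": 2.08}, {"hand": 1, "dx": 3.0, "dy": 0, "dz": -1.15, "ay": 2.08}]'

```text
invalid input at $.rows[0]: expected keys hand, dx, dy, dz, ax, ay, az
```

```bash
python3 -c "
from h import *
show()
plan([.55,-.343,.12],13.35,15)"
```

```text
t 0.1 p [0.1353 0.5328 0.2308] zyaw 75.75 down [-6.0e-04 -1.1e-03 -1.0e+00] F [ 0.06 -0.24  0.32] T [ 0.   -0.    0.02] w 0.0854 box [0.3796 0.4163]
[ 4.12  0.74 -4.98] [0.   4.16 0.  ]
[ 4.47  0.74 -4.67] [0.   4.16 0.  ]
[ 4.79  0.74 -4.33] [0.   4.16 0.  ]
[ 5.1   0.74 -3.97] [0.   4.16 0.  ]
[ 5.37  0.74 -3.59] [0.   4.16 0.  ]
[ 5.62  0.74 -3.19] [0.   4.16 0.  ]
[ 5.83  0.74 -2.78] [0.   4.16 0.  ]
[ 6.02  0.74 -2.35] [0.   4.16 0.  ]
[ 6.17  0.74 -1.9 ] [0.   4.16 0.  ]
[ 6.3   0.74 -1.45] [0.   4.16 0.  ]
[ 6.38  0.74 -0.99] [0.   4.16 0.  ]
[ 6.44  0.74 -0.52] [0.   4.16 0.  ]
[ 6.46  0.74 -0.06] [0.   4.16 0.  ]
[6.45 0.74 0.41] [0.   4.16 0.  ]
[6.4  0.74 0.88] [0.   4.16 0.  ]
```

All keys are required in every row.

Call:
jog_arm --rows '[{"hand": 1, "dx": 2.1, "dy": 0, "dz": -2.5, "ax": 0, "ay": 2.08, "az": 0}, {"hand": 1, "dx": 2.15, "dy": 0, "dz": -2.4, "ax": 0, "ay": 2.08, "az": 0}, {"hand": 1, "dx": 2.25, "dy": 0, "dz": -2.3, "ax": 0, "ay": 2.08, "az": 0}, {"hand": 1, "dx": 2.3, "dy": 0, "dz": -2.25, "ax": 0, "ay": 2.08, "az": 0}, {"hand": 1, "dx": 2.4, "dy": 0, "dz": -2.15, "ax": 0, "ay": 2.08, "az": 0}]'

```text
time_s: 0.52
position: [0.2053, 0.386, 0.231]
tool_rot: [[0.908, -0.0, 0.418], [-0.418, -0.0, 0.908], [-0.0, -1.0, -0.001]]
ft_force: [1.5, -0.5, 0.2]
grip_width: 0.0856
```

Call:
jog_arm --rows '[{"hand": 1, "dx": 2.5, "dy": 0, "dz": -2.1, "ax": 0, "ay": 2.08, "az": 0}, {"hand": 1, "dx": 2.55, "dy": 0, "dz": -2.0, "ax": 0, "ay": 2.08, "az": 0}, {"hand": 1, "dx": 2.6, "dy": 0, "dz": -1.9, "ax": 0, "ay": 2.08, "az": 0}, {"hand": 1, "dx": 2.7, "dy": 0, "dz": -1.8, "ax": 0, "ay": 2.08, "az": 0}, {"hand": 1, "dx": 2.75, "dy": 0, "dz": -1.7, "ax": 0, "ay": 2.08, "az": 0}]'

```text
time_s: 0.93
position: [0.2744, 0.2394, 0.2312]
tool_rot: [[0.818, -0.0, 0.576], [-0.576, -0.0, 0.818], [-0.0, -1.0, -0.0]]
ft_force: [1.1, 1.0, 0.2]
grip_width: 0.0854
```

Call:
jog_arm --rows '[{"hand": 1, "dx": 2.8, "dy": 0, "dz": -1.6, "ax": 0, "ay": 2.08, "az": 0}, {"hand": 1, "dx": 2.85, "dy": 0, "dz": -1.5, "ax": 0, "ay": 2.08, "az": 0}, {"hand": 1, "dx": 2.9, "dy": 0, "dz": -1.4, "ax": 0, "ay": 2.08, "az": 0}, {"hand": 1, "dx": 2.95, "dy": 0, "dz": -1.3, "ax": 0, "ay": 2.08, "az": 0}, {"hand": 1, "dx": 3.0, "dy": 0, "dz": -1.15, "ax": 0, "ay": 2.08, "az": 0}]'

```text
time_s: 1.35
position: [0.3429, 0.0936, 0.2313]
tool_rot: [[0.7, -0.0, 0.714], [-0.714, -0.0, 0.7], [-0.0, -1.0, -0.0]]
ft_force: [0.9, 0.9, -0.4]
grip_width: 0.0857
```

```bash
python3 -c "
from h import *
show()
plan([.55,-.343,.12],13.35,15)"
```

```text
t 1.35 p [0.3429 0.0936 0.2313] zyaw 44.44 down [-1.e-04 -0.e+00 -1.e+00] F [ 0.85  0.88 -0.39] T [ 0.03 -0.    0.02] w 0.0857 box [-0.032   0.1581]
[ 3.05  0.74 -1.05] [ 0.    2.07 -0.  ]
[ 3.08  0.74 -0.94] [ 0.    2.07 -0.  ]
[ 3.11  0.74 -0.83] [ 0.    2.07 -0.  ]
[ 3.14  0.74 -0.72] [ 0.    2.07 -0.  ]
[ 3.16  0.74 -0.6 ] [ 0.    2.07 -0.  ]
[ 3.18  0.74 -0.49] [ 0.    2.07 -0.  ]
[ 3.2   0.74 -0.37] [ 0.    2.07 -0.  ]
[ 3.21  0.74 -0.26] [ 0.    2.07 -0.  ]
[ 3.22  0.74 -0.14] [ 0.    2.07 -0.  ]
[ 3.22  0.74 -0.02] [ 0.    2.07 -0.  ]
[3.22 0.74 0.09] [ 0.    2.07 -0.  ]
[3.21 0.74 0.21] [ 0.    2.07 -0.  ]
[3.2  0.74 0.33] [ 0.    2.07 -0.  ]
[3.19 0.74 0.44] [ 0.    2.07 -0.  ]
[3.17 0.74 0.56] [ 0.    2.07 -0.  ]
```

Call:
jog_arm --rows '[{"hand": 1, "dx": 3.05, "dy": 0.2, "dz": -1.05, "ax": 0, "ay": 2.07, "az": 0}, {"hand": 1, "dx": 3.1, "dy": 0.2, "dz": -0.95, "ax": 0, "ay": 2.07, "az": 0}, {"hand": 1, "dx": 3.1, "dy": 0.2, "dz": -0.85, "ax": 0, "ay": 2.07, "az": 0}, {"hand": 1, "dx": 3.15, "dy": 0.2, "dz": -0.7, "ax": 0, "ay": 2.07, "az": 0}, {"hand": 1, "dx": 3.15, "dy": 0.2, "dz": -0.6, "ax": 0, "ay": 2.07, "az": 0}]'

```text
time_s: 1.77
position: [0.4123, -0.052, 0.2211]
tool_rot: [[0.56, -0.0, 0.828], [-0.828, 0.0, 0.56], [-0.0, -1.0, -0.0]]
ft_force: [0.7, 0.8, 0.5]
grip_width: 0.0854
```

Call:
jog_arm --rows '[{"hand": 1, "dx": 3.2, "dy": 0.8, "dz": -0.5, "ax": 0, "ay": 2.07, "az": 0}, {"hand": 1, "dx": 3.2, "dy": 0.8, "dz": -0.35, "ax": 0, "ay": 2.07, "az": 0}, {"hand": 1, "dx": 3.2, "dy": 0.8, "dz": -0.25, "ax": 0, "ay": 2.07, "az": 0}, {"hand": 1, "dx": 3.2, "dy": 0.8, "dz": -0.15, "ax": 0, "ay": 2.07, "az": 0}, {"hand": 1, "dx": 3.2, "dy": 0.8, "dz": 0, "ax": 0, "ay": 2.07, "az": 0}]'

```text
time_s: 2.18
position: [0.4818, -0.1968, 0.1806]
tool_rot: [[0.402, -0.001, 0.916], [-0.916, 0.0, 0.402], [-0.001, -1.0, -0.0]]
ft_force: [0.7, -0.2, 0.4]
grip_width: 0.0853
```

Call:
jog_arm --rows '[{"hand": 1, "dx": 3.2, "dy": 1.2, "dz": 0.1, "ax": 0, "ay": 2.07, "az": 0}, {"hand": 1, "dx": 3.2, "dy": 1.2, "dz": 0.2, "ax": 0, "ay": 2.07, "az": 0}, {"hand": 1, "dx": 3.2, "dy": 1.2, "dz": 0.35, "ax": 0, "ay": 2.07, "az": 0}, {"hand": 1, "dx": 3.2, "dy": 1.2, "dz": 0.45, "ax": 0, "ay": 2.07, "az": 0}, {"hand": 1, "dx": 3.2, "dy": 1.2, "dz": 0.55, "ax": 0, "ay": 2.07, "az": 0}]'

```text
time_s: 2.6
position: [0.5514, -0.3419, 0.1202]
tool_rot: [[0.232, -0.001, 0.973], [-0.973, 0.001, 0.232], [-0.001, -1.0, -0.001]]
ft_force: [-0.1, 0.4, -0.2]
grip_width: 0.0854
```

```bash
python3 -c "
from h import *
show()
plan([.55,-.343,.05],13.35,3)
im=imaging.get_image('top');cv2.imwrite('pics/t1.png',im[:,:,::-1])
im=imaging.get_image('scene');cv2.imwrite('pics/s1.png',cv2.resize(im[60:260,80:340,::-1],None,fx=3,fy=3,interpolation=cv2.INTER_CUBIC))
"
```

```text
t 2.6 p [ 0.5514 -0.3419  0.1202] zyaw 13.39 down [-7.e-04  7.e-04 -1.e+00] F [-0.05  0.4  -0.19] T [ 0.04 -0.04 -0.05] w 0.0854 box [-0.4397 -0.1004]
[ 0.03  2.34 -0.05] [ 0.01  0.01 -0.02]
[ 0.03  2.34 -0.05] [ 0.01  0.01 -0.02]
[ 0.03  2.34 -0.05] [ 0.01  0.01 -0.02]
```

View pics/t1.png

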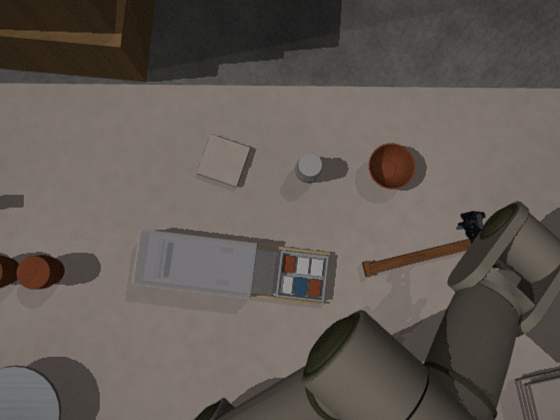

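View pics/s1.png

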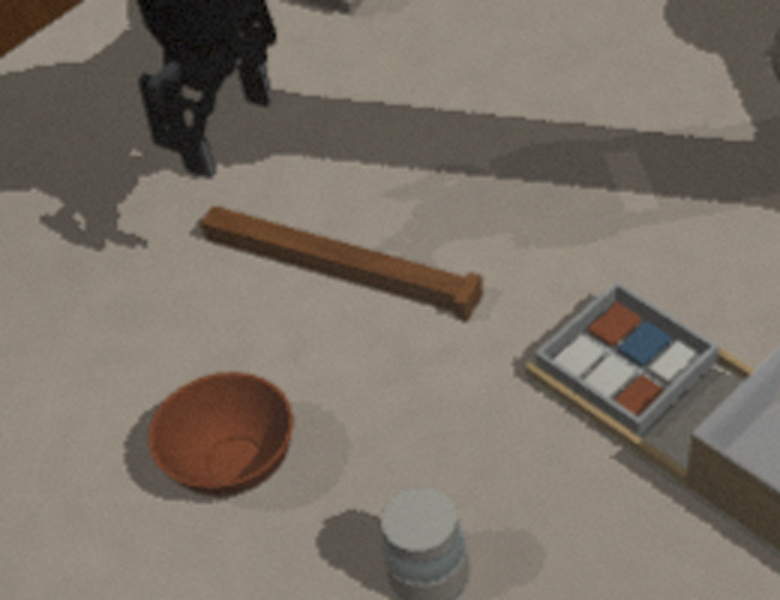

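Call:
jog_arm --rows '[{"hand": 1, "dx": 0.1, "dy": 3.0, "dz": -0.15, "ax": 0, "ay": 0, "az": 0}, {"hand": 1, "dx": 0, "dy": 3.0, "dz": 0, "ax": 0, "ay": 0, "az": 0}, {"hand": 1, "dx": 0, "dy": 3.0, "dz": 0, "ax": 0, "ay": 0, "az": 0}, {"hand": 1, "dx": 0, "dy": 2.0, "dz": 0, "ax": 0, "ay": 0, "az": 0}, {"hand": 1, "dx": 0, "dy": 0.5, "dz": 0, "ax": 0, "ay": 0, "az": 0}]'

```text
time_s: 3.12
position: [0.5482, -0.3401, 0.0026]
tool_rot: [[0.234, -0.005, 0.972], [-0.972, 0.005, 0.234], [-0.006, -1.0, -0.004]]
ft_force: [-0.5, 0.3, -0.1]
grip_width: 0.0853
```

Call:
jog_arm --rows '[{"hand": 0.5, "dx": 0, "dy": 0, "dz": 0, "ax": 0, "ay": 0, "az": 0}, {"hand": 0.4, "dx": 0, "dy": 0, "dz": 0, "ax": 0, "ay": 0, "az": 0}, {"hand": 0.35, "dx": 0, "dy": 0, "dz": 0, "ax": 0, "ay": 0, "az": 0}, {"hand": 0.35, "dx": 0, "dy": 0, "dz": 0, "ax": 0, "ay": 0, "az": 0}, {"hand": 0.35, "dx": 0, "dy": 0, "dz": 0, "ax": 0, "ay": 0, "az": 0}]' --newtons 80

```text
time_s: 3.53
position: [0.5502, -0.3422, 0.0076]
tool_rot: [[0.233, 0.002, 0.972], [-0.972, -0.001, 0.233], [0.002, -1.0, 0.001]]
ft_force: [-0.4, -0.3, -0.2]
grip_width: 0.0302
```

```bash
python3 -c "
from h import *
show()
im=imaging.get_image('scene');cv2.imwrite('pics/s2.png',cv2.resize(im[60:260,80:340,::-1],None,fx=3,fy=3,interpolation=cv2.INTER_CUBIC))
"
```

```text
t 3.53 p [ 0.5502 -0.3422  0.0076] zyaw 13.5 down [ 0.0015 -0.0014 -1.    ] F [-0.41 -0.33 -0.24] T [ 0.   -0.02  0.01] w 0.0302 box [-0.4401 -0.0993]
```

View pics/s2.png

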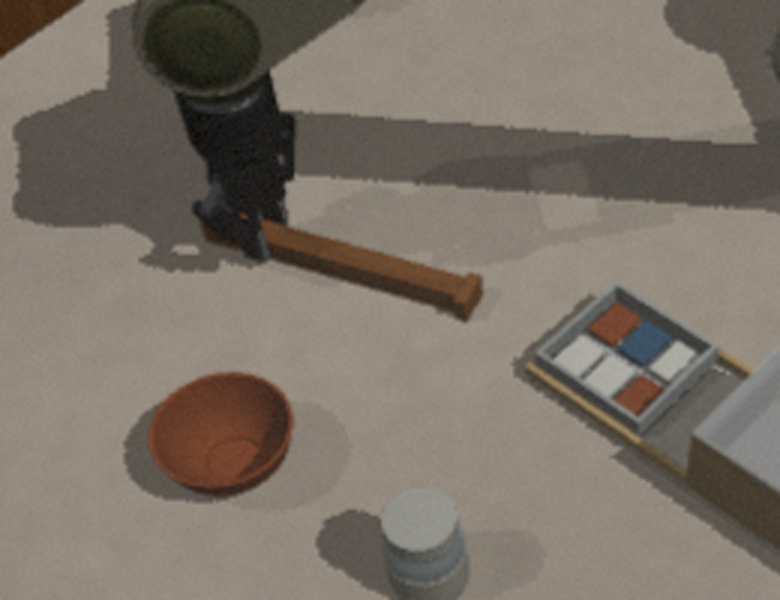

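Call:
jog_arm --rows '[{"hand": 0.35, "dx": 0, "dy": 0.3, "dz": 0, "ax": 0, "ay": 0, "az": 0}, {"hand": 0.1, "dx": 0, "dy": 0, "dz": 0, "ax": 0, "ay": 0, "az": 0}, {"hand": 0, "dx": 0, "dy": 0, "dz": 0, "ax": 0, "ay": 0, "az": 0}, {"hand": 0, "dx": 0, "dy": 0, "dz": 0, "ax": 0, "ay": 0, "az": 0}, {"hand": 0, "dx": 0, "dy": 0, "dz": 0, "ax": 0, "ay": 0, "az": 0}]' --newtons 100

```text
time_s: 4.0
position: [0.5499, -0.3419, 0.0035]
tool_rot: [[0.233, 0.0, 0.972], [-0.972, -0.0, 0.233], [0.0, -1.0, 0.0]]
ft_force: [-1.1, 0.2, 2.8]
grip_width: 0.0221
```

```bash
python3 -c "
from h import *
show()
"
```

```text
t 4.0 p [ 0.5499 -0.3419  0.0035] zyaw 13.5 down [ 2.e-04 -3.e-04 -1.e+00] F [-1.05  0.22  2.83] T [0.07 0.08 0.03] w 0.0221 box [-0.4399 -0.099 ]
```

Call:
jog_arm --rows '[{"hand": 0, "dx": 0, "dy": 0, "dz": 0, "ax": 0, "ay": 0, "az": 0}, {"hand": 0, "dx": 0, "dy": -0.5, "dz": 0, "ax": 0, "ay": 0, "az": 0}, {"hand": 0, "dx": 0, "dy": -1.0, "dz": 0, "ax": 0, "ay": 0, "az": 0}, {"hand": 0, "dx": 0, "dy": -1.0, "dz": 0, "ax": 0, "ay": 0, "az": 0}, {"hand": 0, "dx": 0, "dy": -0.5, "dz": 0, "ax": 0, "ay": 0, "az": 0}]'

```text
time_s: 4.42
position: [0.5503, -0.3423, 0.0353]
tool_rot: [[0.233, 0.002, 0.972], [-0.972, -0.002, 0.233], [0.002, -1.0, 0.001]]
ft_force: [1.2, -0.7, -0.6]
grip_width: 0.0219
```

```bash
python3 -c "
from h import *
show()
print('start', wb(-.40,0))
# grip at box x=-0.40 -> head at about -0.20
plan([*wb(-.40,0),.035],BY-90,10)
im=imaging.get_image('scene');cv2.imwrite('pics/s3.png',cv2.resize(im[60:260,80:340,::-1],None,fx=3,fy=3,interpolation=cv2.INTER_CUBIC))
"
```

```text
t 4.42 p [ 0.5503 -0.3423  0.0353] zyaw 13.5 down [ 0.0017 -0.0015 -1.    ] F [ 1.21 -0.72 -0.56] T [-0.09 -0.03  0.  ] w 0.0219 box [-0.4402 -0.0994]
start [ 0.45633841 -0.2905862 ]
[-0.72  0.   -0.79] [-0.01  2.03  0.01]
[-0.69  0.   -0.82] [-0.01  2.03  0.01]
[-0.66  0.   -0.84] [-0.01  2.03  0.01]
[-0.63  0.   -0.87] [-0.01  2.03  0.01]
[-0.6   0.   -0.89] [-0.01  2.03  0.01]
[-0.57  0.   -0.91] [-0.01  2.03  0.01]
[-0.54  0.   -0.93] [-0.01  2.03  0.01]
[-0.51  0.   -0.95] [-0.01  2.03  0.01]
[-0.47  0.   -0.96] [-0.01  2.03  0.01]
[-0.44  0.   -0.98] [-0.01  2.03  0.01]
```

View pics/s3.png

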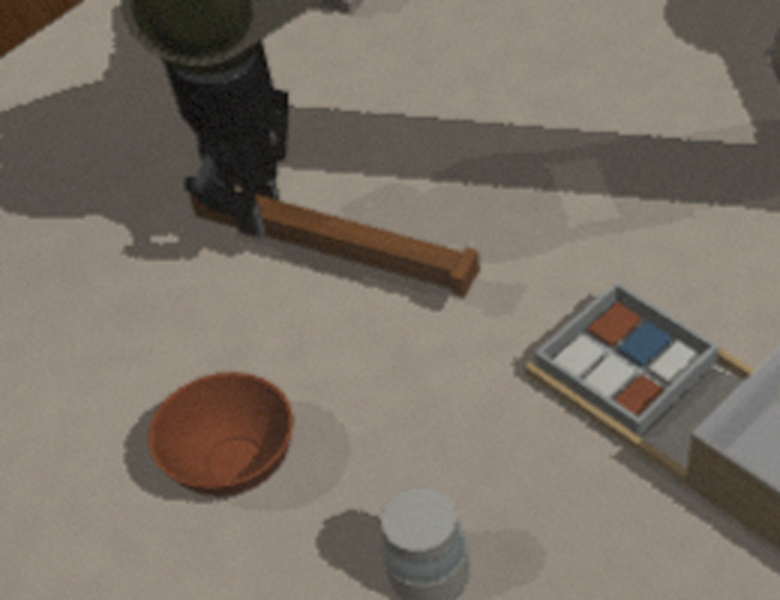

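```bash
python3 -c "
from h import *
g=np.array([.55,-.342]);u=np.array([-.2335,.9724]);v=np.array([-.9724,-.2335])
for l in(.2,):
  for sgn in(-1,1):
    for z in(.025,.0568,.0318,0):
      q=proj('scene',[*(g+u*l+sgn*.018*v),z])[0];print(l,sgn,z,(q-[80,60]+.5)*3-.5)
"
```

```text
0.2 -1 0.025 [463.71630631 304.12847062]
0.2 -1 0.0568 [460.80700963 278.34335536]
0.2 -1 0.0318 [463.10632285 298.72218322]
0.2 -1 0 [465.90461787 323.52348997]
0.2 1 0.025 [480.18901982 274.80462761]
0.2 1 0.0568 [477.74132913 248.75583961]
0.2 1 0.0318 [479.67563948 269.3411368 ]
0.2 1 0 [482.03155658 294.41325291]
```

Call:
jog_arm --rows '[{"hand": 0, "dx": -0.7, "dy": 0, "dz": -0.8, "ax": 0, "ay": 2.03, "az": 0}, {"hand": 0, "dx": -0.7, "dy": 0, "dz": -0.8, "ax": 0, "ay": 2.03, "az": 0}, {"hand": 0, "dx": -0.65, "dy": 0, "dz": -0.85, "ax": 0, "ay": 2.03, "az": 0}, {"hand": 0, "dx": -0.65, "dy": 0, "dz": -0.85, "ax": 0, "ay": 2.03, "az": 0}, {"hand": 0, "dx": -0.6, "dy": 0, "dz": -0.9, "ax": 0, "ay": 2.03, "az": 0}]'

```text
time_s: 4.88
position: [0.5025, -0.3159, 0.0335]
tool_rot: [[0.057, 0.0, 0.998], [-0.998, -0.0, 0.057], [0.0, -1.0, 0.0]]
ft_force: [0.4, -0.3, -1.5]
grip_width: 0.0221
```

Call:
jog_arm --rows '[{"hand": 0, "dx": -0.55, "dy": 0, "dz": -0.9, "ax": 0, "ay": 2.03, "az": 0}, {"hand": 0, "dx": -0.55, "dy": 0, "dz": -0.95, "ax": 0, "ay": 2.03, "az": 0}, {"hand": 0, "dx": -0.5, "dy": 0, "dz": -0.95, "ax": 0, "ay": 2.03, "az": 0}, {"hand": 0, "dx": -0.5, "dy": 0, "dz": -0.95, "ax": 0, "ay": 2.03, "az": 0}, {"hand": 0, "dx": -0.45, "dy": 0, "dz": -1.0, "ax": 0, "ay": 2.03, "az": 0}]'

```text
time_s: 5.3
position: [0.4553, -0.2898, 0.0336]
tool_rot: [[-0.12, 0.0, 0.993], [-0.993, -0.0, -0.12], [0.0, -1.0, 0.0]]
ft_force: [0.1, 0.7, -1.7]
grip_width: 0.0217
```

```bash
python3 -c "
from h import *
show()
im=imaging.get_image('scene');cv2.imwrite('pics/s4.png',cv2.resize(im[110:260,140:340,::-1],None,fx=4,fy=4,interpolation=cv2.INTER_CUBIC))
im=imaging.get_image('top');cv2.imwrite('pics/t4f.png',im[:,:,::-1]);cv2.imwrite('pics/t4.png',cv2.resize(im[215:335,235:455,::-1],None,fx=3.5,fy=3.5,interpolation=cv2.INTER_CUBIC))
"
```

```text
t 5.3 p [ 0.4553 -0.2898  0.0336] zyaw -6.9 down [ 3.e-04 -3.e-04 -1.e+00] F [ 0.05  0.65 -1.74] T [-0.12 -0.01  0.02] w 0.0217 box [-0.3993  0.0011]
```

View pics/s4.png

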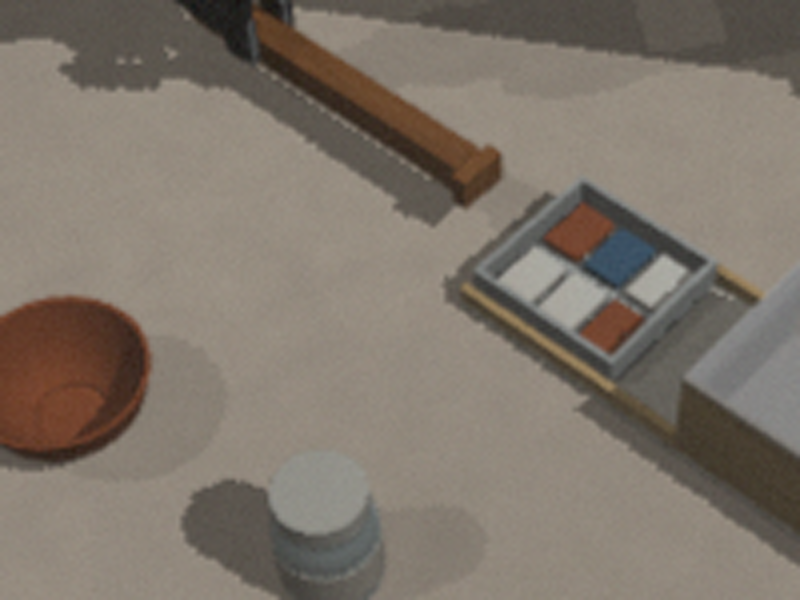

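View pics/t4.png

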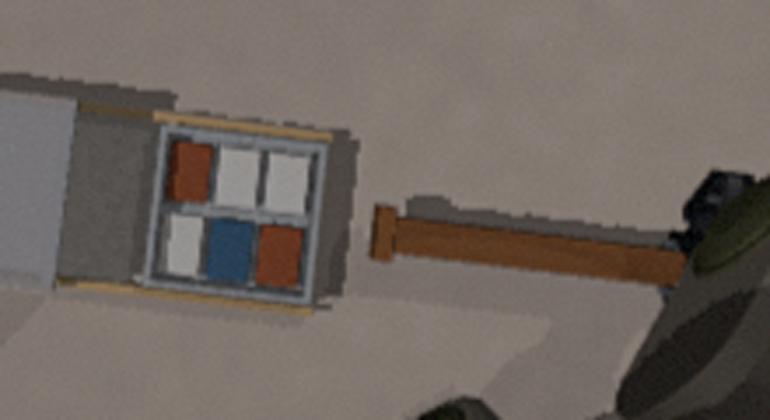

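```bash
python3 -c "
from h import *
np.set_printoptions(precision=4,suppress=True)
g=np.array([.4553,-.2898]);a=np.radians(83.1);u=np.array([np.cos(a),np.sin(a)]);v=np.array([-u[1],u[0]])
for sgn in(-1,1):
    for z in(.0551,.0301):
      q=proj('scene',[*(g+u*.2+sgn*.018*v),z])[0];print(sgn,z,(q-[140,110]+.5)*4-.5, ((proj('top',[*(g+u*.2+sgn*.018*v),z])[0])-[235,215]+.5)*3.5-.5)
h=cast('top',crop([(376,204),(370,258)],3.5,235,215),.055)
print(h,[bx(p) for p in h])
"
```

```text
-1 0.0551 [462.2464 183.2071] [378.2743 203.1498]
-1 0.0301 [463.6054 210.1995] [372.6941 201.5986]
1 0.0551 [500.5672 151.0491] [372.1677 259.2641]
1 0.0301 [501.1686 178.2663] [366.7071 256.458 ]
[[ 0.4967 -0.0919  0.055 ]
 [ 0.4623 -0.0877  0.055 ]] [array([-0.198 , -0.0165]), array([-0.1979,  0.0181])]
```

```bash
python3 -c "
import cv2
im=cv2.imread('pics/s4.png');cv2.imwrite('pics/s4c.png',cv2.resize(im[120:220,420:540],None,fx=5,fy=5,interpolation=cv2.INTER_CUBIC))"
```

```text
(no output)
```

View pics/s4c.png

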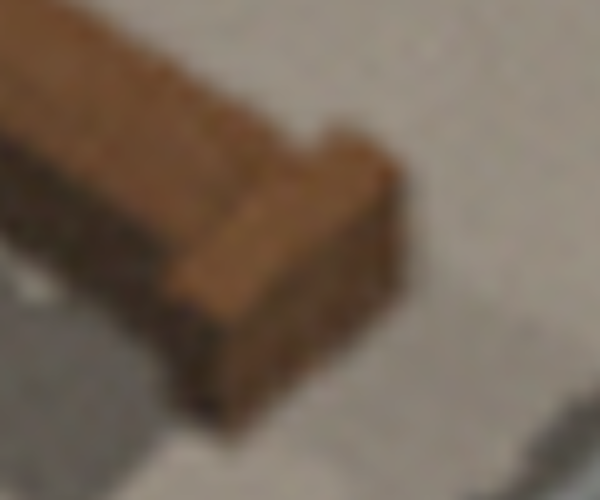

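Call:
jog_arm --rows '[{"hand": 0, "dx": 0, "dy": 0.7, "dz": 0.1, "ax": 0, "ay": 0, "az": 0}, {"hand": 0, "dx": 0, "dy": 0.7, "dz": 0, "ax": 0, "ay": 0, "az": 0}, {"hand": 0, "dx": 0, "dy": 0.5, "dz": 0, "ax": 0, "ay": 0, "az": 0}, {"hand": 0, "dx": -0.3, "dy": 0.3, "dz": 0, "ax": 0, "ay": 0, "az": 0}, {"hand": 0, "dx": -0.5, "dy": 0, "dz": 0, "ax": 0, "ay": 0, "az": 0}]'

```text
time_s: 5.82
position: [0.4576, -0.2821, 0.0102]
tool_rot: [[-0.119, -0.001, 0.993], [-0.993, 0.001, -0.119], [-0.001, -1.0, -0.001]]
ft_force: [0.7, 0.0, -1.1]
grip_width: 0.022
```

Call:
jog_arm --rows '[{"hand": 0, "dx": -0.5, "dy": 0, "dz": 0, "ax": 0, "ay": 0, "az": 0}, {"hand": 0, "dx": -0.4, "dy": 0, "dz": 0, "ax": 0, "ay": 0, "az": 0}, {"hand": 0, "dx": -0.3, "dy": 0, "dz": 0, "ax": 0, "ay": 0, "az": 0}, {"hand": 0, "dx": -0.2, "dy": 0, "dz": 0, "ax": 0, "ay": 0, "az": 0}, {"hand": 0, "dx": 0, "dy": 0, "dz": 0, "ax": 0, "ay": 0, "az": 0}]'

```text
time_s: 6.23
position: [0.4595, -0.2678, 0.0115]
tool_rot: [[-0.118, 0.0, 0.993], [-0.993, -0.0, -0.118], [0.0, -1.0, 0.0]]
ft_force: [0.4, -0.3, -2.1]
grip_width: 0.0223
```

```bash
python3 -c "
from h import *
show()
im=imaging.get_image('scene');cv2.imwrite('pics/s5.png',cv2.resize(im[110:260,140:340,::-1],None,fx=4,fy=4,interpolation=cv2.INTER_CUBIC))
"
```

```text
t 6.23 p [ 0.4595 -0.2678  0.0115] zyaw -6.77 down [ 2.e-04 -1.e-04 -1.e+00] F [ 0.44 -0.26 -2.08] T [-0.08 -0.03 -0.01] w 0.0223 box [-0.377  -0.0004]
```

View pics/s5.png

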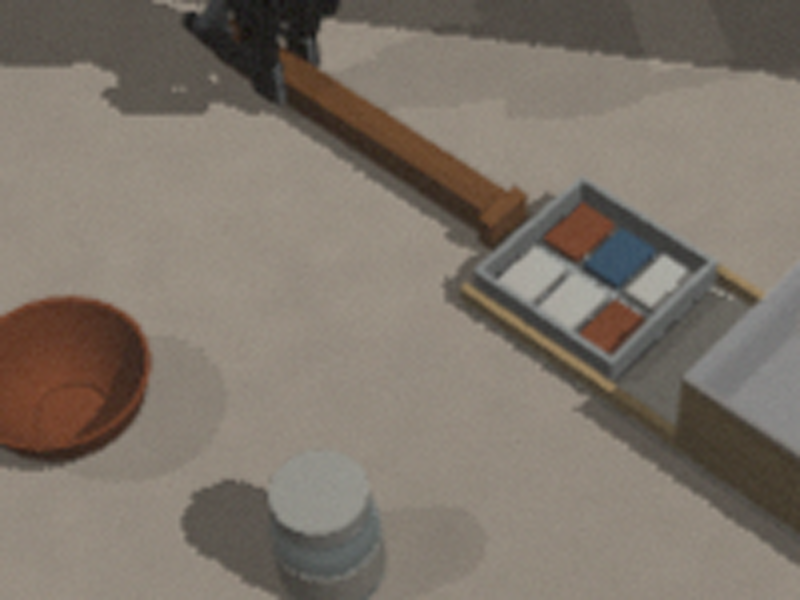

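Call:
jog_arm --rows '[{"hand": 0, "dx": -0.25, "dy": 0, "dz": 0, "ax": 0, "ay": 0, "az": 0}, {"hand": 0, "dx": -0.25, "dy": 0, "dz": 0, "ax": 0, "ay": 0, "az": 0}, {"hand": 0, "dx": -0.25, "dy": 0, "dz": 0, "ax": 0, "ay": 0, "az": 0}, {"hand": 0, "dx": -0.2, "dy": 0, "dz": 0, "ax": 0, "ay": 0, "az": 0}, {"hand": 0, "dx": -0.2, "dy": 0, "dz": 0, "ax": 0, "ay": 0, "az": 0}]'

```text
time_s: 6.7
position: [0.4607, -0.2567, 0.0113]
tool_rot: [[-0.119, -0.0, 0.993], [-0.993, 0.0, -0.119], [-0.0, -1.0, -0.0]]
ft_force: [-0.3, 0.7, -1.7]
grip_width: 0.0222
```

Call:
jog_arm --rows '[{"hand": 0, "dx": -0.2, "dy": 0, "dz": 0, "ax": 0, "ay": 0, "az": 0}, {"hand": 0, "dx": -0.2, "dy": 0, "dz": 0, "ax": 0, "ay": 0, "az": 0}, {"hand": 0, "dx": -0.2, "dy": 0, "dz": 0, "ax": 0, "ay": 0, "az": 0}, {"hand": 0, "dx": -0.2, "dy": 0, "dz": 0, "ax": 0, "ay": 0, "az": 0}, {"hand": 0, "dx": -0.2, "dy": 0, "dz": 0, "ax": 0, "ay": 0, "az": 0}]'

```text
time_s: 7.12
position: [0.462, -0.2471, 0.0114]
tool_rot: [[-0.119, 0.0, 0.993], [-0.993, -0.001, -0.119], [0.001, -1.0, 0.0]]
ft_force: [0.2, -2.2, -1.4]
grip_width: 0.0219
```

Call:
jog_arm --rows '[{"hand": 0, "dx": -0.25, "dy": 0, "dz": 0, "ax": 0, "ay": 0, "az": 0}, {"hand": 0, "dx": -0.3, "dy": 0, "dz": 0, "ax": 0, "ay": 0, "az": 0}, {"hand": 0, "dx": -0.3, "dy": 0, "dz": 0, "ax": 0, "ay": 0, "az": 0}, {"hand": 0, "dx": -0.3, "dy": 0, "dz": 0, "ax": 0, "ay": 0, "az": 0}, {"hand": 0, "dx": -0.3, "dy": 0, "dz": 0, "ax": 0, "ay": 0, "az": 0}]'

```text
time_s: 7.53
position: [0.4636, -0.2322, 0.0113]
tool_rot: [[-0.118, 0.0, 0.993], [-0.993, -0.0, -0.118], [0.0, -1.0, 0.0]]
ft_force: [-0.9, -3.6, -1.5]
grip_width: 0.022
```

```bash
python3 -c "
from h import *
show()
im=imaging.get_image('scene');cv2.imwrite('pics/s6.png',cv2.resize(im[110:260,140:340,::-1],None,fx=4,fy=4,interpolation=cv2.INTER_CUBIC))
"
```

```text
t 7.53 p [ 0.4636 -0.2322  0.0113] zyaw -6.8 down [ 0. -0. -1.] F [-0.89 -3.59 -1.51] T [-0.57  0.04  0.04] w 0.022 box [-3.412e-01 -3.000e-04]
```

View pics/s6.png

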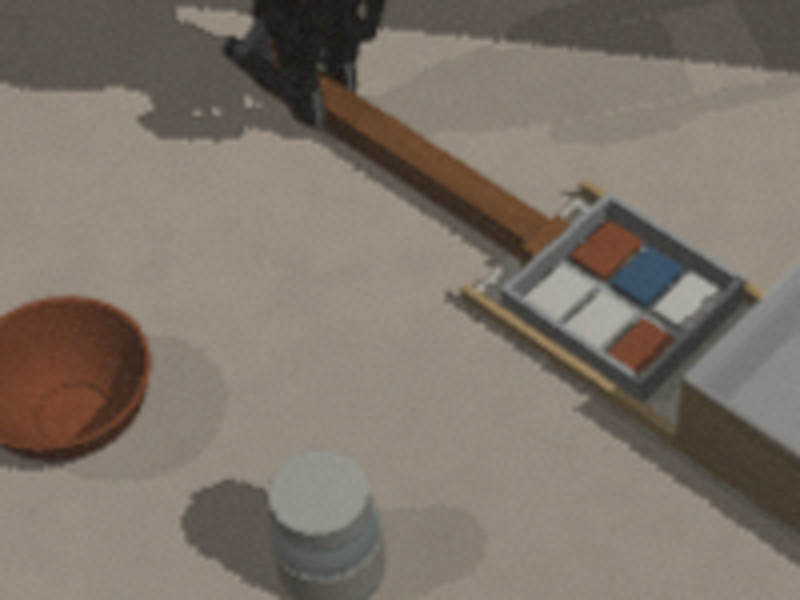

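Call:
jog_arm --rows '[{"hand": 0, "dx": -0.3, "dy": 0, "dz": 0, "ax": 0, "ay": 0, "az": 0}, {"hand": 0, "dx": -0.3, "dy": 0, "dz": 0, "ax": 0, "ay": 0, "az": 0}, {"hand": 0, "dx": -0.3, "dy": 0, "dz": 0, "ax": 0, "ay": 0, "az": 0}, {"hand": 0, "dx": -0.3, "dy": 0, "dz": 0, "ax": 0, "ay": 0, "az": 0}, {"hand": 0, "dx": -0.3, "dy": 0, "dz": 0, "ax": 0, "ay": 0, "az": 0}]'

```text
time_s: 8.0
position: [0.4654, -0.2173, 0.0113]
tool_rot: [[-0.119, -0.0, 0.993], [-0.993, 0.0, -0.119], [-0.0, -1.0, -0.0]]
ft_force: [-0.5, -3.0, -0.6]
grip_width: 0.0218
```

Call:
jog_arm --rows '[{"hand": 0, "dx": -0.3, "dy": 0, "dz": 0, "ax": 0, "ay": 0, "az": 0}, {"hand": 0, "dx": -0.3, "dy": 0, "dz": 0, "ax": 0, "ay": 0, "az": 0}, {"hand": 0, "dx": -0.3, "dy": 0, "dz": 0, "ax": 0, "ay": 0, "az": 0}, {"hand": 0, "dx": -0.3, "dy": 0, "dz": 0, "ax": 0, "ay": 0, "az": 0}, {"hand": 0, "dx": -0.3, "dy": 0, "dz": 0, "ax": 0, "ay": 0, "az": 0}]'

```text
time_s: 8.42
position: [0.4672, -0.2025, 0.0113]
tool_rot: [[-0.119, -0.0, 0.993], [-0.993, 0.0, -0.119], [-0.0, -1.0, -0.0]]
ft_force: [-0.5, -3.0, -2.0]
grip_width: 0.0221
```

Call:
jog_arm --rows '[{"hand": 0, "dx": -0.3, "dy": 0, "dz": 0, "ax": 0, "ay": 0, "az": 0}, {"hand": 0, "dx": -0.3, "dy": 0, "dz": 0, "ax": 0, "ay": 0, "az": 0}, {"hand": 0, "dx": -0.3, "dy": 0, "dz": 0, "ax": 0, "ay": 0, "az": 0}, {"hand": 0, "dx": -0.3, "dy": 0, "dz": 0, "ax": 0, "ay": 0, "az": 0}, {"hand": 0, "dx": -0.3, "dy": 0, "dz": 0, "ax": 0, "ay": 0, "az": 0}]'

```text
time_s: 8.83
position: [0.469, -0.1877, 0.0114]
tool_rot: [[-0.118, 0.0, 0.993], [-0.993, -0.0, -0.118], [0.0, -1.0, 0.0]]
ft_force: [-1.1, -3.7, -1.3]
grip_width: 0.0222
```

```bash
python3 -c "
from h import *
show()
im=imaging.get_image('scene');cv2.imwrite('pics/s7.png',cv2.resize(im[130:290,240:450,::-1],None,fx=3.7,fy=3.7,interpolation=cv2.INTER_CUBIC))
"
```

```text
t 8.83 p [ 0.469  -0.1877  0.0114] zyaw -6.8 down [ 1.e-04 -2.e-04 -1.e+00] F [-1.11 -3.75 -1.29] T [-0.66  0.05  0.  ] w 0.0222 box [-0.2963 -0.0004]
```

View pics/s7.png

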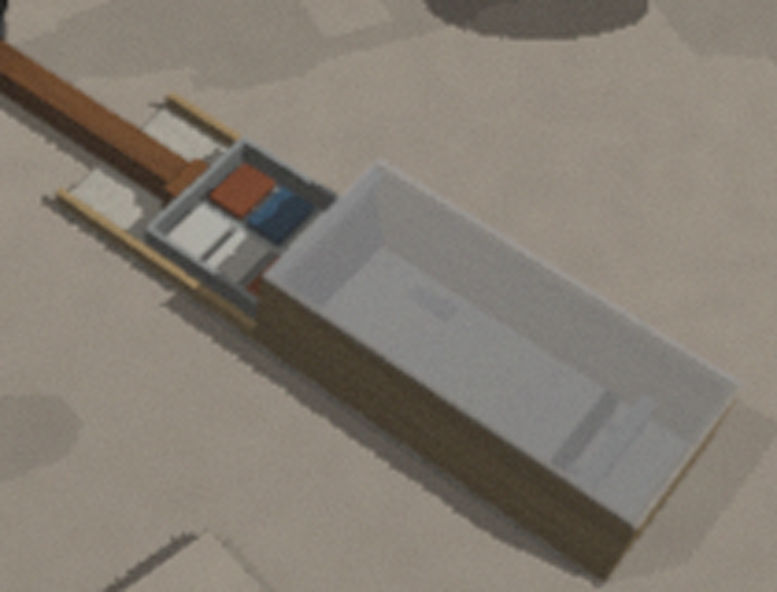

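```bash
python3 -c "
from h import *
np.set_printoptions(precision=4,suppress=True)
p=cast('top',crop([(525,163),(598,163),(500,343),(572,343)],5.5,125,220),.011)
print([bx(q) for q in p])
for z in(.005,.03,.05):
  p=cast('top',crop([(266,125),(241,312),(236,122),(212,310)],5.5,125,220),z)
  print(z,[bx(q) for q in p])
"
```

```text
[array([ 0.0856, -0.0367]), array([ 0.0549, -0.0403]), array([0.0862, 0.0397]), array([0.0561, 0.0362])]
0.005 [array([ 0.1976, -0.0396]), array([0.1971, 0.0399]), array([ 0.2104, -0.0394]), array([0.2093, 0.0405])]
0.03 [array([ 0.1926, -0.0397]), array([0.1921, 0.0381]), array([ 0.2051, -0.0394]), array([0.2041, 0.0387])]
0.05 [array([ 0.1886, -0.0397]), array([0.1881, 0.0367]), array([ 0.2009, -0.0395]), array([0.1998, 0.0373])]
```

Call:
jog_arm --rows '[{"hand": 0, "dx": -0.3, "dy": 0, "dz": 0, "ax": 0, "ay": 0, "az": 0}, {"hand": 0, "dx": -0.3, "dy": 0, "dz": 0, "ax": 0, "ay": 0, "az": 0}, {"hand": 0, "dx": -0.3, "dy": 0, "dz": 0, "ax": 0, "ay": 0, "az": 0}, {"hand": 0, "dx": -0.3, "dy": 0, "dz": 0, "ax": 0, "ay": 0, "az": 0}, {"hand": 0, "dx": -0.3, "dy": 0, "dz": 0, "ax": 0, "ay": 0, "az": 0}]'

```text
time_s: 9.3
position: [0.4708, -0.1727, 0.0113]
tool_rot: [[-0.119, 0.0, 0.993], [-0.993, -0.0, -0.119], [0.0, -1.0, 0.0]]
ft_force: [-0.6, -4.3, -1.6]
grip_width: 0.0219
```

Call:
jog_arm --rows '[{"hand": 0, "dx": -0.3, "dy": 0, "dz": 0, "ax": 0, "ay": 0, "az": 0}, {"hand": 0, "dx": -0.3, "dy": 0, "dz": 0, "ax": 0, "ay": 0, "az": 0}, {"hand": 0, "dx": -0.3, "dy": 0, "dz": 0, "ax": 0, "ay": 0, "az": 0}, {"hand": 0, "dx": -0.3, "dy": 0, "dz": 0, "ax": 0, "ay": 0, "az": 0}, {"hand": 0, "dx": -0.3, "dy": 0, "dz": 0, "ax": 0, "ay": 0, "az": 0}]'

```text
time_s: 9.72
position: [0.4725, -0.1578, 0.0113]
tool_rot: [[-0.118, -0.0, 0.993], [-0.993, 0.0, -0.118], [-0.0, -1.0, -0.0]]
ft_force: [0.3, -3.5, -1.6]
grip_width: 0.022
```

Call:
jog_arm --rows '[{"hand": 0, "dx": -0.3, "dy": 0, "dz": 0, "ax": 0, "ay": 0, "az": 0}, {"hand": 0, "dx": -0.3, "dy": 0, "dz": 0, "ax": 0, "ay": 0, "az": 0}, {"hand": 0, "dx": -0.3, "dy": 0, "dz": 0, "ax": 0, "ay": 0, "az": 0}, {"hand": 0, "dx": -0.3, "dy": 0, "dz": 0, "ax": 0, "ay": 0, "az": 0}, {"hand": 0, "dx": -0.3, "dy": 0, "dz": 0, "ax": 0, "ay": 0, "az": 0}]'

```text
time_s: 10.13
position: [0.4742, -0.1428, 0.0113]
tool_rot: [[-0.118, -0.0, 0.993], [-0.993, 0.0, -0.118], [-0.0, -1.0, -0.0]]
ft_force: [-1.1, -3.6, -1.4]
grip_width: 0.0222
```

```bash
python3 -c "
from h import *
show()
im=imaging.get_image('scene');cv2.imwrite('pics/s8.png',cv2.resize(im[130:290,240:450,::-1],None,fx=3.7,fy=3.7,interpolation=cv2.INTER_CUBIC))
"
```

```text
t 10.13 p [ 0.4742 -0.1428  0.0113] zyaw -6.8 down [-1.e-04  1.e-04 -1.e+00] F [-1.11 -3.6  -1.39] T [-0.72  0.1   0.01] w 0.0222 box [-0.2512 -0.0003]
```

View pics/s8.png

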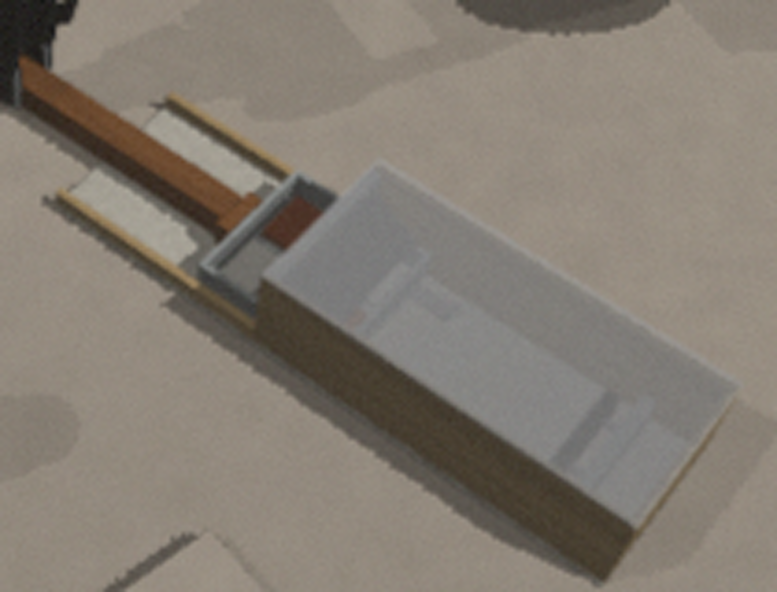

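Call:
jog_arm --rows '[{"hand": 0, "dx": -0.35, "dy": 0, "dz": 0, "ax": 0, "ay": 0, "az": 0}, {"hand": 0, "dx": -0.35, "dy": 0, "dz": 0, "ax": 0, "ay": 0, "az": 0}, {"hand": 0, "dx": -0.35, "dy": 0, "dz": 0, "ax": 0, "ay": 0, "az": 0}, {"hand": 0, "dx": -0.35, "dy": 0, "dz": 0, "ax": 0, "ay": 0, "az": 0}, {"hand": 0, "dx": -0.35, "dy": 0, "dz": 0, "ax": 0, "ay": 0, "az": 0}]'

```text
time_s: 10.6
position: [0.4764, -0.1254, 0.0113]
tool_rot: [[-0.118, -0.0, 0.993], [-0.993, 0.0, -0.118], [0.0, -1.0, -0.0]]
ft_force: [-0.6, -3.6, -0.9]
grip_width: 0.022
```

Call:
jog_arm --rows '[{"hand": 0, "dx": -0.35, "dy": 0, "dz": 0, "ax": 0, "ay": 0, "az": 0}, {"hand": 0, "dx": -0.35, "dy": 0, "dz": 0, "ax": 0, "ay": 0, "az": 0}, {"hand": 0, "dx": -0.35, "dy": 0, "dz": 0, "ax": 0, "ay": 0, "az": 0}, {"hand": 0, "dx": -0.3, "dy": 0, "dz": 0, "ax": 0, "ay": 0, "az": 0}, {"hand": 0, "dx": -0.3, "dy": 0, "dz": 0, "ax": 0, "ay": 0, "az": 0}]'

```text
time_s: 11.02
position: [0.4783, -0.109, 0.0113]
tool_rot: [[-0.118, -0.0, 0.993], [-0.993, 0.0, -0.118], [-0.0, -1.0, -0.0]]
ft_force: [-0.8, -4.0, -0.5]
grip_width: 0.022
```

Call:
jog_arm --rows '[{"hand": 0, "dx": -0.3, "dy": 0, "dz": 0, "ax": 0, "ay": 0, "az": 0}, {"hand": 0, "dx": -0.3, "dy": 0, "dz": 0, "ax": 0, "ay": 0, "az": 0}, {"hand": 0, "dx": -0.3, "dy": 0, "dz": 0, "ax": 0, "ay": 0, "az": 0}, {"hand": 0, "dx": -0.3, "dy": 0, "dz": 0, "ax": 0, "ay": 0, "az": 0}, {"hand": 0, "dx": -0.3, "dy": 0, "dz": 0, "ax": 0, "ay": 0, "az": 0}]'

```text
time_s: 11.43
position: [0.4801, -0.0942, 0.0113]
tool_rot: [[-0.119, -0.0, 0.993], [-0.993, 0.0, -0.119], [-0.0, -1.0, -0.0]]
ft_force: [-0.9, -3.7, -1.5]
grip_width: 0.0218
```

Call:
jog_arm --rows '[{"hand": 0, "dx": -0.3, "dy": 0, "dz": 0, "ax": 0, "ay": 0, "az": 0}, {"hand": 0, "dx": -0.3, "dy": 0, "dz": 0, "ax": 0, "ay": 0, "az": 0}, {"hand": 0, "dx": -0.3, "dy": 0, "dz": 0, "ax": 0, "ay": 0, "az": 0}, {"hand": 0, "dx": -0.3, "dy": 0, "dz": 0, "ax": 0, "ay": 0, "az": 0}, {"hand": 0, "dx": -0.3, "dy": 0, "dz": 0, "ax": 0, "ay": 0, "az": 0}]'

```text
time_s: 11.85
position: [0.4818, -0.0793, 0.0113]
tool_rot: [[-0.118, -0.0, 0.993], [-0.993, 0.0, -0.118], [-0.0, -1.0, -0.0]]
ft_force: [-0.6, -2.6, -1.1]
grip_width: 0.022
```

Call:
jog_arm --rows '[{"hand": 0, "dx": -0.3, "dy": 0, "dz": 0, "ax": 0, "ay": 0, "az": 0}, {"hand": 0, "dx": -0.3, "dy": 0, "dz": 0, "ax": 0, "ay": 0, "az": 0}, {"hand": 0, "dx": -0.3, "dy": 0, "dz": 0, "ax": 0, "ay": 0, "az": 0}, {"hand": 0, "dx": -0.3, "dy": 0, "dz": 0, "ax": 0, "ay": 0, "az": 0}, {"hand": 0, "dx": -0.3, "dy": 0, "dz": 0, "ax": 0, "ay": 0, "az": 0}]'

```text
time_s: 12.27
position: [0.4836, -0.0644, 0.0113]
tool_rot: [[-0.118, -0.0, 0.993], [-0.993, -0.0, -0.118], [0.0, -1.0, -0.0]]
ft_force: [0.2, -4.3, -1.3]
grip_width: 0.0217
```

```bash
python3 -c "
from h import *
show()
im=imaging.get_image('scene');cv2.imwrite('pics/s9.png',cv2.resize(im[130:290,240:450,::-1],None,fx=3.7,fy=3.7,interpolation=cv2.INTER_CUBIC))
im=imaging.get_image('top');cv2.imwrite('pics/t9.png',cv2.resize(im[215:320,125:345,::-1],None,fx=3.5,fy=3.5,interpolation=cv2.INTER_CUBIC))
"
```

```text
t 12.27 p [ 0.4836 -0.0644  0.0113] zyaw -6.8 down [-1.e-04 -0.e+00 -1.e+00] F [ 0.21 -4.29 -1.33] T [-0.71  0.1   0.03] w 0.0217 box [-0.1722 -0.0003]
```

View pics/s9.png

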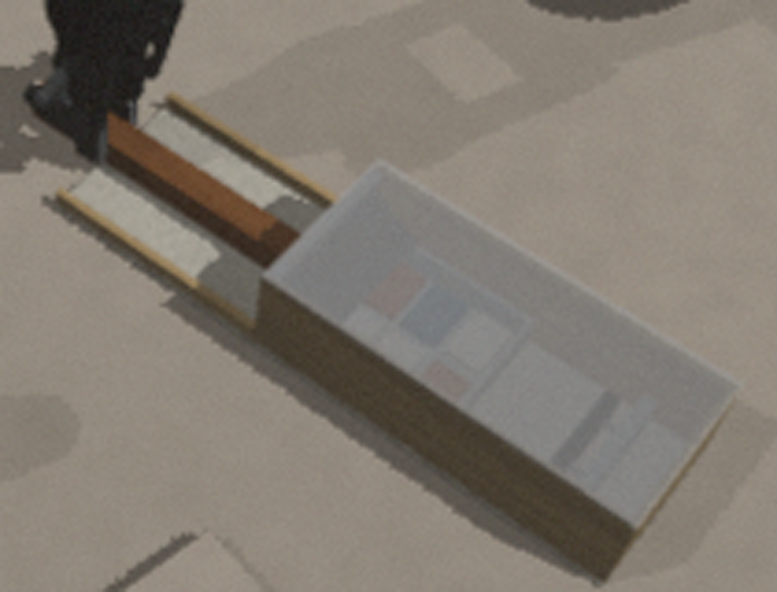

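View pics/t9.png

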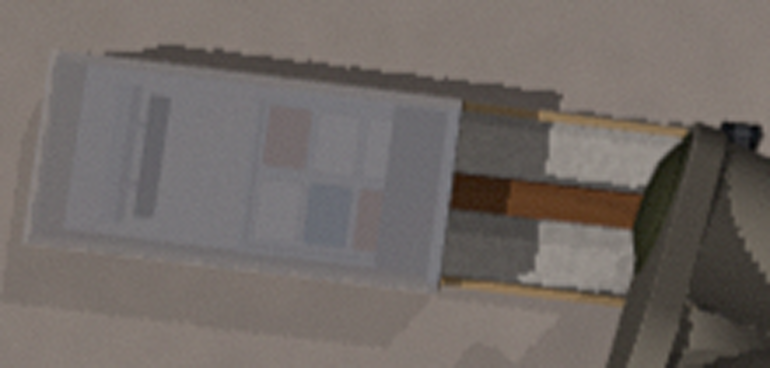

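Call:
jog_arm --rows '[{"hand": 0, "dx": -0.3, "dy": 0, "dz": 0, "ax": 0, "ay": 0, "az": 0}, {"hand": 0, "dx": -0.3, "dy": 0, "dz": 0, "ax": 0, "ay": 0, "az": 0}, {"hand": 0, "dx": -0.3, "dy": 0, "dz": 0, "ax": 0, "ay": 0, "az": 0}, {"hand": 0, "dx": -0.3, "dy": 0, "dz": 0, "ax": 0, "ay": 0, "az": 0}, {"hand": 0, "dx": -0.3, "dy": 0, "dz": 0, "ax": 0, "ay": 0, "az": 0}]'

```text
time_s: 12.78
position: [0.4854, -0.0496, 0.0113]
tool_rot: [[-0.118, -0.0, 0.993], [-0.993, -0.0, -0.118], [0.0, -1.0, 0.0]]
ft_force: [-0.8, -5.4, -1.1]
grip_width: 0.0219
```

Call:
jog_arm --rows '[{"hand": 0, "dx": -0.25, "dy": 0, "dz": 0, "ax": 0, "ay": 0, "az": 0}, {"hand": 0, "dx": -0.25, "dy": 0, "dz": 0, "ax": 0, "ay": 0, "az": 0}, {"hand": 0, "dx": -0.25, "dy": 0, "dz": 0, "ax": 0, "ay": 0, "az": 0}, {"hand": 0, "dx": -0.2, "dy": 0, "dz": 0, "ax": 0, "ay": 0, "az": 0}, {"hand": 0, "dx": -0.2, "dy": 0, "dz": 0, "ax": 0, "ay": 0, "az": 0}]'

```text
time_s: 13.2
position: [0.4868, -0.0382, 0.0113]
tool_rot: [[-0.118, -0.0, 0.993], [-0.993, 0.0, -0.118], [0.0, -1.0, -0.0]]
ft_force: [-0.5, -3.7, -1.1]
grip_width: 0.0222
```

Call:
jog_arm --rows '[{"hand": 0, "dx": -0.2, "dy": 0, "dz": 0, "ax": 0, "ay": 0, "az": 0}, {"hand": 0, "dx": -0.2, "dy": 0, "dz": 0, "ax": 0, "ay": 0, "az": 0}, {"hand": 0, "dx": -0.2, "dy": 0, "dz": 0, "ax": 0, "ay": 0, "az": 0}, {"hand": 0, "dx": -0.2, "dy": 0, "dz": 0, "ax": 0, "ay": 0, "az": 0}, {"hand": 0, "dx": -0.2, "dy": 0, "dz": 0, "ax": 0, "ay": 0, "az": 0}]'

```text
time_s: 13.62
position: [0.4879, -0.0283, 0.0113]
tool_rot: [[-0.119, -0.0, 0.993], [-0.993, 0.0, -0.119], [-0.0, -1.0, -0.0]]
ft_force: [-0.9, -3.1, -0.8]
grip_width: 0.022
```

```bash
python3 -c "
from h import *
show()
im=imaging.get_image('top');cv2.imwrite('pics/t10.png',cv2.resize(im[215:320,125:345,::-1],None,fx=3.5,fy=3.5,interpolation=cv2.INTER_CUBIC))
"
```

```text
t 13.62 p [ 0.4879 -0.0283  0.0113] zyaw -6.81 down [-1.e-04  1.e-04 -1.e+00] F [-0.94 -3.07 -0.78] T [-0.77  0.08 -0.01] w 0.022 box [-0.1358 -0.0003]
```

View pics/t10.png

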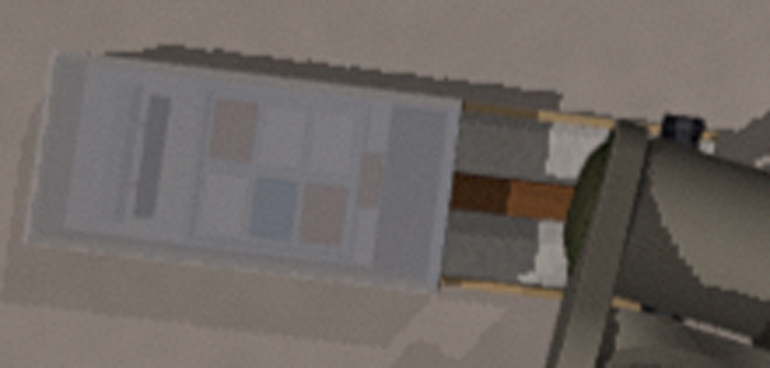

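Call:
jog_arm --rows '[{"hand": 0, "dx": -0.15, "dy": 0, "dz": 0, "ax": 0, "ay": 0, "az": 0}, {"hand": 0, "dx": -0.15, "dy": 0, "dz": 0, "ax": 0, "ay": 0, "az": 0}, {"hand": 0, "dx": -0.15, "dy": 0, "dz": 0, "ax": 0, "ay": 0, "az": 0}, {"hand": 0, "dx": -0.15, "dy": 0, "dz": 0, "ax": 0, "ay": 0, "az": 0}, {"hand": 0, "dx": -0.1, "dy": 0, "dz": 0, "ax": 0, "ay": 0, "az": 0}]'

```text
time_s: 14.08
position: [0.4888, -0.0214, 0.0113]
tool_rot: [[-0.118, -0.0, 0.993], [-0.993, 0.0, -0.118], [0.0, -1.0, -0.0]]
ft_force: [-0.4, -3.6, -2.8]
grip_width: 0.0219
```

Call:
jog_arm --rows '[{"hand": 0, "dx": -0.1, "dy": 0, "dz": 0, "ax": 0, "ay": 0, "az": 0}, {"hand": 0, "dx": -0.1, "dy": 0, "dz": 0, "ax": 0, "ay": 0, "az": 0}, {"hand": 0, "dx": -0.1, "dy": 0, "dz": 0, "ax": 0, "ay": 0, "az": 0}, {"hand": 0, "dx": -0.1, "dy": 0, "dz": 0, "ax": 0, "ay": 0, "az": 0}, {"hand": 0, "dx": -0.1, "dy": 0, "dz": 0, "ax": 0, "ay": 0, "az": 0}]'

```text
time_s: 14.5
position: [0.4894, -0.0165, 0.0113]
tool_rot: [[-0.118, -0.0, 0.993], [-0.993, -0.0, -0.118], [0.0, -1.0, -0.0]]
ft_force: [-0.5, -4.0, -1.6]
grip_width: 0.022
```

```bash
python3 -c "
from h import *
show()
"
```

```text
t 14.5 p [ 0.4894 -0.0165  0.0113] zyaw -6.81 down [-0. -0. -1.] F [-0.46 -4.01 -1.59] T [-0.7   0.03 -0.01] w 0.022 box [-0.1239 -0.0003]
```

Rear face is at about 0.077 m and the force is still only sliding friction, so I'll keep to 1 mm rows.

Call:
jog_arm --rows '[{"hand": 0, "dx": -0.1, "dy": 0, "dz": 0, "ax": 0, "ay": 0, "az": 0}, {"hand": 0, "dx": -0.1, "dy": 0, "dz": 0, "ax": 0, "ay": 0, "az": 0}, {"hand": 0, "dx": -0.1, "dy": 0, "dz": 0, "ax": 0, "ay": 0, "az": 0}, {"hand": 0, "dx": -0.05, "dy": 0, "dz": 0, "ax": 0, "ay": 0, "az": 0}, {"hand": 0, "dx": 0, "dy": 0, "dz": 0, "ax": 0, "ay": 0, "az": 0}]'

```text
time_s: 14.92
position: [0.4898, -0.0129, 0.0113]
tool_rot: [[-0.119, 0.0, 0.993], [-0.993, 0.0, -0.119], [-0.0, -1.0, 0.0]]
ft_force: [-0.6, -1.7, -1.1]
grip_width: 0.022
```

Call:
jog_arm --rows '[{"hand": 0, "dx": -0.05, "dy": 0, "dz": 0, "ax": 0, "ay": 0, "az": 0}, {"hand": 0, "dx": -0.05, "dy": 0, "dz": 0, "ax": 0, "ay": 0, "az": 0}, {"hand": 0, "dx": -0.05, "dy": 0, "dz": 0, "ax": 0, "ay": 0, "az": 0}, {"hand": 0, "dx": -0.05, "dy": 0, "dz": 0, "ax": 0, "ay": 0, "az": 0}, {"hand": 0, "dx": 0, "dy": 0, "dz": 0, "ax": 0, "ay": 0, "az": 0}]'

```text
time_s: 15.33
position: [0.49, -0.011, 0.0113]
tool_rot: [[-0.119, 0.0, 0.993], [-0.993, 0.0, -0.119], [-0.0, -1.0, 0.0]]
ft_force: [-0.1, -3.1, -2.5]
grip_width: 0.022
```

```bash
python3 -c "
from h import *
show()
"
```

```text
t 15.33 p [ 0.49   -0.011   0.0113] zyaw -6.81 down [ 0.e+00  1.e-04 -1.e+00] F [-0.14 -3.15 -2.5 ] T [-0.58  0.07 -0.02] w 0.022 box [-0.1184 -0.0003]
```

Call:
jog_arm --rows '[{"hand": 0, "dx": -0.08, "dy": 0, "dz": 0, "ax": 0, "ay": 0, "az": 0}, {"hand": 0, "dx": -0.08, "dy": 0, "dz": 0, "ax": 0, "ay": 0, "az": 0}, {"hand": 0, "dx": -0.08, "dy": 0, "dz": 0, "ax": 0, "ay": 0, "az": 0}, {"hand": 0, "dx": 0, "dy": 0, "dz": 0, "ax": 0, "ay": 0, "az": 0}, {"hand": 0, "dx": 0, "dy": 0, "dz": 0, "ax": 0, "ay": 0, "az": 0}]'

```text
time_s: 15.75
position: [0.4903, -0.0085, 0.0113]
tool_rot: [[-0.119, 0.0, 0.993], [-0.993, 0.0, -0.119], [-0.0, -1.0, 0.0]]
ft_force: [-0.4, -2.4, -1.6]
grip_width: 0.022
```

```bash
python3 -c "
from h import *
show()
im=imaging.get_image('top');cv2.imwrite('pics/t11.png',cv2.resize(im[215:320,125:345,::-1],None,fx=3.5,fy=3.5,interpolation=cv2.INTER_CUBIC))
show()
"
```

```text
t 15.75 p [ 0.4903 -0.0085  0.0113] zyaw -6.81 down [ 1.e-04  2.e-04 -1.e+00] F [-0.42 -2.35 -1.55] T [-0.36  0.02 -0.01] w 0.022 box [-0.1159 -0.0003]
t 15.8 p [ 0.4903 -0.0086  0.0113] zyaw -6.81 down [ 0.e+00  3.e-04 -1.e+00] F [-0.68 -1.9  -1.79] T [-0.41  0.02 -0.06] w 0.0224 box [-0.1159 -0.0003]
```

View pics/t11.png

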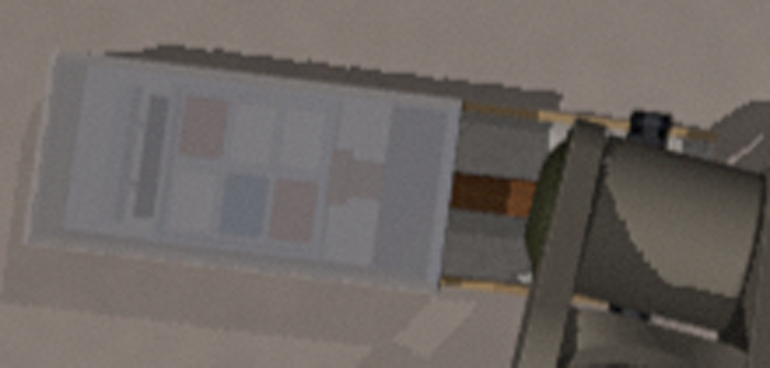

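Call:
jog_arm --rows '[{"hand": 0, "dx": -0.08, "dy": 0, "dz": 0, "ax": 0, "ay": 0, "az": 0}, {"hand": 0, "dx": -0.08, "dy": 0, "dz": 0, "ax": 0, "ay": 0, "az": 0}, {"hand": 0, "dx": -0.08, "dy": 0, "dz": 0, "ax": 0, "ay": 0, "az": 0}, {"hand": 0, "dx": 0, "dy": 0, "dz": 0, "ax": 0, "ay": 0, "az": 0}, {"hand": 0, "dx": 0, "dy": 0, "dz": 0, "ax": 0, "ay": 0, "az": 0}]'

```text
time_s: 16.22
position: [0.4906, -0.0062, 0.0113]
tool_rot: [[-0.118, 0.0, 0.993], [-0.993, 0.0, -0.118], [-0.0, -1.0, 0.0]]
ft_force: [-0.5, -2.3, -2.1]
grip_width: 0.0218
```

```bash
python3 -c "
from h import *
show()
"
```

```text
t 16.22 p [ 0.4906 -0.0062  0.0113] zyaw -6.8 down [ 0.e+00  2.e-04 -1.e+00] F [-0.48 -2.29 -2.08] T [-0.47  0.04 -0.03] w 0.0218 box [-0.1136 -0.0003]
```

Call:
jog_arm --rows '[{"hand": 0, "dx": -0.08, "dy": 0, "dz": 0, "ax": 0, "ay": 0, "az": 0}, {"hand": 0, "dx": -0.08, "dy": 0, "dz": 0, "ax": 0, "ay": 0, "az": 0}, {"hand": 0, "dx": -0.04, "dy": 0, "dz": 0, "ax": 0, "ay": 0, "az": 0}, {"hand": 0, "dx": 0, "dy": 0, "dz": 0, "ax": 0, "ay": 0, "az": 0}, {"hand": 0, "dx": 0, "dy": 0, "dz": 0, "ax": 0, "ay": 0, "az": 0}]'

```text
time_s: 16.63
position: [0.4908, -0.0045, 0.0113]
tool_rot: [[-0.118, -0.0, 0.993], [-0.993, -0.0, -0.118], [0.0, -1.0, -0.0]]
ft_force: [-0.9, -5.4, -1.5]
grip_width: 0.022
```

```bash
python3 -c "
from h import *
show()
"
```

```text
t 16.63 p [ 0.4908 -0.0045  0.0113] zyaw -6.8 down [-2.e-04 -2.e-04 -1.e+00] F [-0.94 -5.39 -1.45] T [-0.89  0.11  0.06] w 0.022 box [-0.1118 -0.0003]
```

Call:
jog_arm --rows '[{"hand": 0, "dx": -0.08, "dy": 0, "dz": 0, "ax": 0, "ay": 0, "az": 0}, {"hand": 0, "dx": -0.08, "dy": 0, "dz": 0, "ax": 0, "ay": 0, "az": 0}, {"hand": 0, "dx": -0.04, "dy": 0, "dz": 0, "ax": 0, "ay": 0, "az": 0}, {"hand": 0, "dx": 0, "dy": 0, "dz": 0, "ax": 0, "ay": 0, "az": 0}, {"hand": 0, "dx": 0, "dy": 0, "dz": 0, "ax": 0, "ay": 0, "az": 0}]'

```text
time_s: 17.05
position: [0.491, -0.0029, 0.0113]
tool_rot: [[-0.118, -0.0, 0.993], [-0.993, -0.001, -0.118], [0.001, -1.0, -0.0]]
ft_force: [-1.9, -7.6, -0.7]
grip_width: 0.0224
```

```bash
python3 -c "
from h import *
show()
"
```

```text
t 17.05 p [ 0.491  -0.0029  0.0113] zyaw -6.79 down [-3.e-04 -8.e-04 -1.e+00] F [-1.87 -7.59 -0.74] T [-1.35  0.24  0.07] w 0.0224 box [-0.1102 -0.0003]
```

Call:
jog_arm --rows '[{"hand": 0, "dx": -0.05, "dy": 0, "dz": 0, "ax": 0, "ay": 0, "az": 0}, {"hand": 0, "dx": -0.05, "dy": 0, "dz": 0, "ax": 0, "ay": 0, "az": 0}, {"hand": 0, "dx": -0.05, "dy": 0, "dz": 0, "ax": 0, "ay": 0, "az": 0}, {"hand": 0, "dx": 0, "dy": 0, "dz": 0, "ax": 0, "ay": 0, "az": 0}, {"hand": 0, "dx": 0, "dy": 0, "dz": 0, "ax": 0, "ay": 0, "az": 0}]'

```text
time_s: 17.47
position: [0.4912, -0.0017, 0.0114]
tool_rot: [[-0.118, -0.0, 0.993], [-0.993, -0.001, -0.118], [0.001, -1.0, -0.0]]
ft_force: [-3.5, -10.1, -1.1]
grip_width: 0.0222
```

```bash
python3 -c "
from h import *
show()
im=imaging.get_image('top');cv2.imwrite('pics/t12.png',cv2.resize(im[220:310,135:265,::-1],None,fx=6,fy=6,interpolation=cv2.INTER_CUBIC))
im=imaging.get_image('scene');cv2.imwrite('pics/s12.png',cv2.resize(im[130:290,240:450,::-1],None,fx=3.7,fy=3.7,interpolation=cv2.INTER_CUBIC))
show()
"
```

```text
t 17.47 p [ 0.4912 -0.0017  0.0114] zyaw -6.78 down [-3.0e-04 -1.4e-03 -1.0e+00] F [ -3.47 -10.07  -1.14] T [-1.75  0.4   0.05] w 0.0222 box [-0.109  -0.0004]
t 17.57 p [ 0.4911 -0.0017  0.0113] zyaw -6.78 down [-4.0e-04 -1.4e-03 -1.0e+00] F [-1.89 -9.88 -1.48] T [-1.72  0.38  0.04] w 0.0221 box [-0.1091 -0.0004]
```

View pics/t12.png

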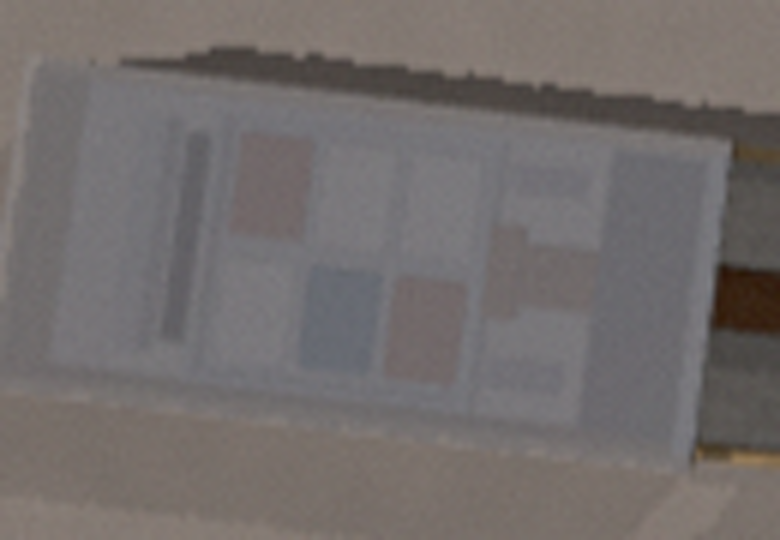

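View pics/s12.png

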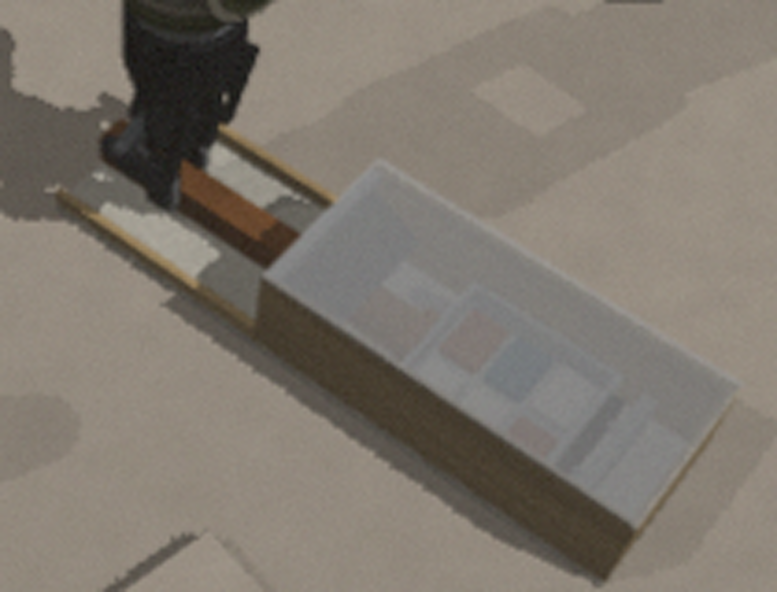

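Call:
jog_arm --rows '[{"hand": 0, "dx": -0.05, "dy": 0, "dz": 0, "ax": 0, "ay": 0, "az": 0}, {"hand": 0, "dx": -0.05, "dy": 0, "dz": 0, "ax": 0, "ay": 0, "az": 0}, {"hand": 0, "dx": 0, "dy": 0, "dz": 0, "ax": 0, "ay": 0, "az": 0}, {"hand": 0, "dx": 0, "dy": 0, "dz": 0, "ax": 0, "ay": 0, "az": 0}, {"hand": 0, "dx": 0, "dy": 0, "dz": 0, "ax": 0, "ay": 0, "az": 0}]'

```text
time_s: 17.98
position: [0.4912, -0.001, 0.0114]
tool_rot: [[-0.118, -0.0, 0.993], [-0.993, -0.002, -0.118], [0.002, -1.0, -0.0]]
ft_force: [-2.5, -11.7, -0.9]
grip_width: 0.0217
```

```bash
python3 -c "
from h import *
show()
"
```

```text
t 17.98 p [ 0.4912 -0.001   0.0114] zyaw -6.77 down [-4.0e-04 -1.8e-03 -1.0e+00] F [ -2.54 -11.72  -0.93] T [-1.97  0.45  0.08] w 0.0217 box [-0.1083 -0.0004]
```

Call:
jog_arm --rows '[{"hand": 0, "dx": 0.1, "dy": 0, "dz": 0, "ax": 0, "ay": 0, "az": 0}, {"hand": 0, "dx": 0.2, "dy": 0, "dz": 0, "ax": 0, "ay": 0, "az": 0}, {"hand": 0, "dx": 0.3, "dy": 0, "dz": 0, "ax": 0, "ay": 0, "az": 0}, {"hand": 0, "dx": 0.5, "dy": 0, "dz": 0, "ax": 0, "ay": 0, "az": 0}, {"hand": 0, "dx": 0.5, "dy": 0, "dz": 0, "ax": 0, "ay": 0, "az": 0}]'

```text
time_s: 18.4
position: [0.4893, -0.0158, 0.0112]
tool_rot: [[-0.118, -0.0, 0.993], [-0.993, 0.0, -0.118], [-0.0, -1.0, -0.0]]
ft_force: [-0.3, 0.9, -4.2]
grip_width: 0.0221
```

```bash
python3 -c "
from h import *
show()
im=imaging.get_image('top');cv2.imwrite('pics/t13.png',cv2.resize(im[220:310,135:265,::-1],None,fx=6,fy=6,interpolation=cv2.INTER_CUBIC))
"
```

```text
t 18.4 p [ 0.4893 -0.0158  0.0112] zyaw -6.79 down [-2.e-04  5.e-04 -1.e+00] F [-0.31  0.91 -4.25] T [-0.26 -0.06  0.01] w 0.0221 box [-0.1232 -0.0002]
```

View pics/t13.png

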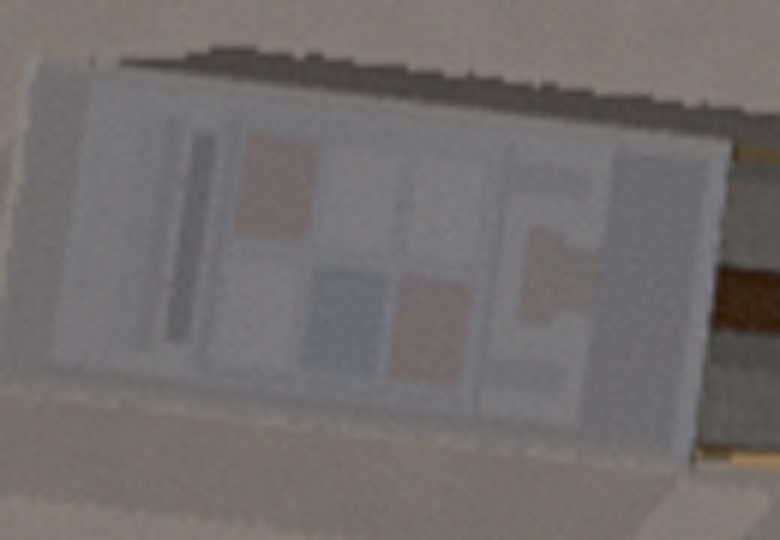

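Call:
jog_arm --rows '[{"hand": 0, "dx": 1.0, "dy": 0, "dz": 0, "ax": 0, "ay": 0, "az": 0}, {"hand": 0, "dx": 1.5, "dy": 0, "dz": 0, "ax": 0, "ay": 0, "az": 0}, {"hand": 0, "dx": 1.5, "dy": 0, "dz": 0, "ax": 0, "ay": 0, "az": 0}, {"hand": 0, "dx": 1.5, "dy": 0, "dz": 0, "ax": 0, "ay": 0, "az": 0}, {"hand": 0, "dx": 1.5, "dy": 0, "dz": 0, "ax": 0, "ay": 0, "az": 0}]'

```text
time_s: 18.87
position: [0.4811, -0.0866, 0.0114]
tool_rot: [[-0.119, 0.001, 0.993], [-0.993, -0.0, -0.119], [0.0, -1.0, 0.001]]
ft_force: [-0.2, -0.7, -2.3]
grip_width: 0.0216
```

Call:
jog_arm --rows '[{"hand": 0, "dx": 1.5, "dy": 0, "dz": 0, "ax": 0, "ay": 0, "az": 0}, {"hand": 0, "dx": 1.5, "dy": 0, "dz": 0, "ax": 0, "ay": 0, "az": 0}, {"hand": 0, "dx": 1.5, "dy": 0, "dz": 0, "ax": 0, "ay": 0, "az": 0}, {"hand": 0, "dx": 1.5, "dy": 0, "dz": 0, "ax": 0, "ay": 0, "az": 0}, {"hand": 0, "dx": 1.5, "dy": 0, "dz": 0, "ax": 0, "ay": 0, "az": 0}]'

```text
time_s: 19.28
position: [0.4721, -0.1612, 0.0115]
tool_rot: [[-0.119, 0.001, 0.993], [-0.993, -0.0, -0.119], [0.0, -1.0, 0.001]]
ft_force: [1.2, -0.2, -1.1]
grip_width: 0.0219
```

Call:
jog_arm --rows '[{"hand": 0, "dx": 2.0, "dy": 0, "dz": 0, "ax": 0, "ay": 0, "az": 0}, {"hand": 0, "dx": 2.0, "dy": 0, "dz": 0, "ax": 0, "ay": 0, "az": 0}, {"hand": 0, "dx": 2.0, "dy": 0, "dz": 0, "ax": 0, "ay": 0, "az": 0}, {"hand": 0, "dx": 2.0, "dy": 0, "dz": 0, "ax": 0, "ay": 0, "az": 0}, {"hand": 0, "dx": 2.0, "dy": 0, "dz": 0, "ax": 0, "ay": 0, "az": 0}]'

```text
time_s: 19.7
position: [0.46, -0.2607, 0.0115]
tool_rot: [[-0.119, 0.001, 0.993], [-0.993, -0.0, -0.119], [0.0, -1.0, 0.001]]
ft_force: [-0.5, 0.1, -2.0]
grip_width: 0.0219
```

Call:
jog_arm --rows '[{"hand": 0, "dx": 2.0, "dy": 0, "dz": 0, "ax": 0, "ay": 0, "az": 0}, {"hand": 0, "dx": 1.5, "dy": 0, "dz": 0, "ax": 0, "ay": 0, "az": 0}, {"hand": 0, "dx": 1.0, "dy": 0, "dz": 0, "ax": 0, "ay": 0, "az": 0}, {"hand": 0, "dx": 0.5, "dy": 0, "dz": 0, "ax": 0, "ay": 0, "az": 0}, {"hand": 0, "dx": 0, "dy": 0, "dz": 0, "ax": 0, "ay": 0, "az": 0}]'

```text
time_s: 20.12
position: [0.4544, -0.3094, 0.0113]
tool_rot: [[-0.119, 0.0, 0.993], [-0.993, -0.0, -0.119], [0.0, -1.0, 0.0]]
ft_force: [-0.5, -0.4, -2.0]
grip_width: 0.0224
```

```bash
python3 -c "
from h import *
show()
im=imaging.get_image('scene');cv2.imwrite('pics/s14.png',cv2.resize(im[80:290,140:420,::-1],None,fx=2.8,fy=2.8,interpolation=cv2.INTER_CUBIC))
im=imaging.get_image('top');cv2.imwrite('pics/t14.png',cv2.resize(im[220:310,135:265,::-1],None,fx=6,fy=6,interpolation=cv2.INTER_CUBIC))
"
```

```text
t 20.12 p [ 0.4544 -0.3094  0.0113] zyaw -6.86 down [ 2.e-04 -1.e-04 -1.e+00] F [-0.54 -0.38 -1.99] T [-0.12  0.01  0.02] w 0.0224 box [-4.189e-01 -3.000e-04]
```

View pics/s14.png

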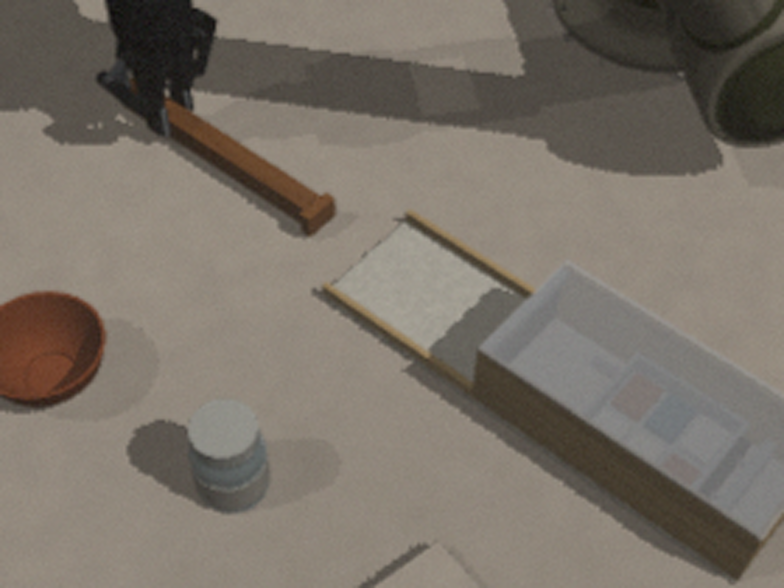

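View pics/t14.png

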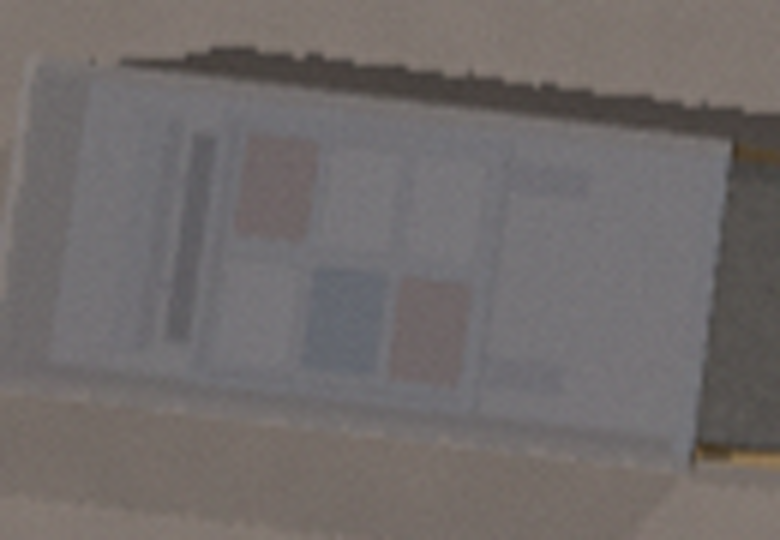

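Call:
jog_arm --rows '[{"hand": 0, "dx": 0, "dy": 0.3, "dz": 0, "ax": 0, "ay": 0, "az": 0}, {"hand": 0, "dx": 0, "dy": 0.25, "dz": 0, "ax": 0, "ay": 0, "az": 0}, {"hand": 0, "dx": 0, "dy": 0.15, "dz": 0, "ax": 0, "ay": 0, "az": 0}, {"hand": 0, "dx": 0, "dy": 0.07, "dz": 0, "ax": 0, "ay": 0, "az": 0}, {"hand": 0, "dx": 0, "dy": 0, "dz": 0, "ax": 0, "ay": 0, "az": 0}]'

```text
time_s: 20.63
position: [0.4546, -0.3083, 0.0036]
tool_rot: [[-0.118, -0.0, 0.993], [-0.993, 0.0, -0.118], [-0.0, -1.0, -0.0]]
ft_force: [-0.5, 0.6, -0.3]
grip_width: 0.0222
```

```bash
python3 -c "
from h import *
show()
"
```

```text
t 20.63 p [ 0.4546 -0.3083  0.0036] zyaw -6.78 down [-2.e-04  3.e-04 -1.e+00] F [-0.46  0.56 -0.31] T [-0.02  0.03 -0.01] w 0.0222 box [-4.178e-01 -3.000e-04]
```

Call:
jog_arm --rows '[{"hand": 0.3, "dx": 0, "dy": 0, "dz": 0, "ax": 0, "ay": 0, "az": 0}, {"hand": 0.45, "dx": 0, "dy": 0, "dz": 0, "ax": 0, "ay": 0, "az": 0}, {"hand": 0.6, "dx": 0, "dy": 0, "dz": 0, "ax": 0, "ay": 0, "az": 0}, {"hand": 0.8, "dx": 0, "dy": 0, "dz": 0, "ax": 0, "ay": 0, "az": 0}, {"hand": 0.8, "dx": 0, "dy": 0, "dz": 0, "ax": 0, "ay": 0, "az": 0}]'

```text
time_s: 21.05
position: [0.4545, -0.3088, 0.0037]
tool_rot: [[-0.119, 0.0, 0.993], [-0.993, -0.0, -0.119], [0.0, -1.0, 0.0]]
ft_force: [-0.6, -1.5, 0.5]
grip_width: 0.0683
```

Call:
jog_arm --rows '[{"hand": 0.8, "dx": 0, "dy": -0.5, "dz": 0, "ax": 0, "ay": 0, "az": 0}, {"hand": 0.8, "dx": 0, "dy": -2, "dz": 0, "ax": 0, "ay": 0, "az": 0}, {"hand": 0.8, "dx": 0, "dy": -3, "dz": 0, "ax": 0, "ay": 0, "az": 0}, {"hand": 0.8, "dx": 0, "dy": -3, "dz": 0, "ax": 0, "ay": 0, "az": 0}, {"hand": 0.8, "dx": 0, "dy": -3, "dz": 0, "ax": 0, "ay": 0, "az": 0}]'

```text
time_s: 21.47
position: [0.4543, -0.3085, 0.1203]
tool_rot: [[-0.119, -0.0, 0.993], [-0.993, 0.0, -0.119], [-0.0, -1.0, -0.0]]
ft_force: [1.4, -0.1, 0.5]
grip_width: 0.0686
```

Call:
jog_arm --rows '[{"hand": 0.8, "dx": 0, "dy": -1, "dz": -2, "ax": 0, "ay": 0, "az": 0}, {"hand": 0.8, "dx": 0, "dy": 0, "dz": -3, "ax": 0, "ay": 0, "az": 0}, {"hand": 0.8, "dx": 0, "dy": 0, "dz": -1, "ax": 0, "ay": 0, "az": 0}, {"hand": 0.8, "dx": 0, "dy": 0, "dz": 0, "ax": 0, "ay": 0, "az": 0}, {"hand": 0.8, "dx": 0, "dy": 0, "dz": 0, "ax": 0, "ay": 0, "az": 0}]'

```text
time_s: 21.88
position: [0.3951, -0.3019, 0.1289]
tool_rot: [[-0.119, 0.0, 0.993], [-0.993, -0.0, -0.119], [0.0, -1.0, 0.001]]
ft_force: [0.4, -0.1, -0.2]
grip_width: 0.0683
```

```bash
python3 -c "
from h import *
show()
im=imaging.get_image('scene');cv2.imwrite('pics/s15.png',cv2.resize(im[60:290,120:420,::-1],None,fx=2.6,fy=2.6,interpolation=cv2.INTER_CUBIC))
im=imaging.get_image('top');cv2.imwrite('pics/t15.png',im[:,:,::-1])
"
```

```text
t 21.88 p [ 0.3951 -0.3019  0.1289] zyaw -6.86 down [ 5.e-04 -3.e-04 -1.e+00] F [ 0.37 -0.12 -0.16] T [-0.03  0.01  0.  ] w 0.0683 box [-0.4185  0.0595]
```

View pics/s15.png

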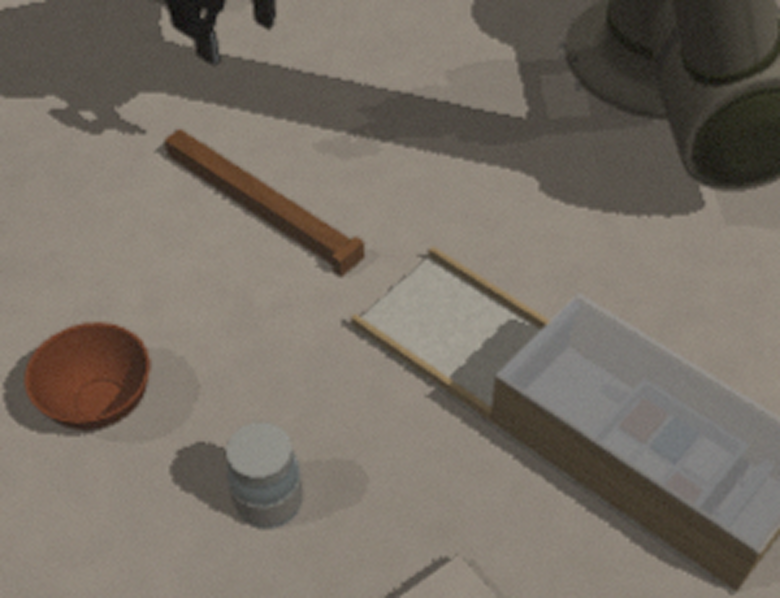

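View pics/t15.png

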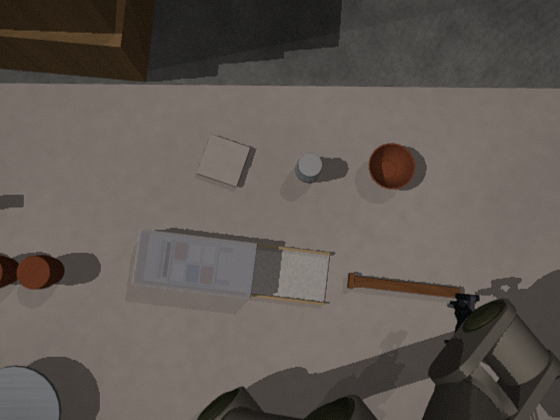

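```bash
python3 -c "
from rig import job
print(job.close_job())"
```

```text
the job is handed in; nothing more can be done
None
```

I pushed the tray home with the stick, drew the stick out, laid it flat on the bench and handed the job in at about 22 s of the 72 s allowed. No verdict was reported, so these are my own checks:

- **Push:** The tray slid in at 2–5 N. The buffer then raised the force to 11.7 N, well below the 22 N limit. This is measured at the wrist, mostly at the end of each move call, so a brief higher peak between readings can't be ruled out.
- **Tray and catch:** When I eased off, the tray came back only 1–2 mm and stopped against the two catch teeth, with the buffer still pressed in. I judged the catch by this and by the pictures, as there is no direct reading of it. The tray's centre is about 140 mm past the mouth.
- **Flap:** The pictures show it shut after the stick was drawn out. I have no reading of its angle.
- **Stick:** It lies flat and still on the bench in front of the apron.
- **Robot and bystanders:** The gripper is open and clear, about 13 cm up. The jar, bowl and slab sit at the same pixel positions as at the start.

No checks failed or disagreed. The first three move calls were refused for missing keys before anything moved.

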